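# Change a study desk's charging station over from lamp to headsets

### The job

Change the charging station on the desk over from the lamp to the headsets: first slide the selector fully to its right-hand stop (off; left and right as seen from the robot), then lift the lantern out of its round dock and stand it gently, upright and wholly on the square leather mat. With the selector still off, hang every headset on the desk over the brass bar by its headband, one cup on either side of the bar, and only then slide the selector fully to its left-hand stop. Leave the books, mug and paperweight where they are.

Things in the scene. Friction and masses are not known exactly. Their poses are not given: they have to be found in the camera images.
- rail: Fixed brass headset rail: a round bar 12 mm thick along its own x, on two 14 mm posts 370 mm apart (at x = -185 and +185 mm) that end at the bar's height, on a base plate 410 x 60 x 8 mm. Top of the bar 156 mm above the desk. Origin: under its centre on the desk.
- rail_mid (a point): Top of the brass bar at its middle, axes as the rail's (x along the bar, z up). A headset hangs with its own y along the bar and its band's underside on this height; four fit 80 mm apart.
- dock: Round black charging dock, fixed, 116 mm across, 28 mm high, with a recess about 90 mm wide whose floor is 20 mm above the desk; the lantern stands in it loosely. Origin: centre of its underside. It and the mat may be in each other's place.
- mat: Flat dark brown leather mat, fixed, 150 x 150 x 4 mm. Origin: centre of its underside, x and y along its sides.
- lamp: Lantern, 76 mm across, 170 mm high, 0.3 to 0.6 kg: dark steel foot and cap, pale cylinder between, and a rigid handle above the cap. Origin: centre of its underside, z up. Starts upright in the dock.
- lamp_handle (a point): Middle of the lantern's handle, a wooden bar along the lantern's own y, 14 mm wide (x), 14 mm high, 62 mm free between its uprights, centre 163 mm above the lantern's underside; 46 mm free space below it to the cap. Pinch it across x from above.
- selector_base: Fixed aluminium track of the selector, lying along its own y (y to the left), 40 (x) x 170 (y) x 14 mm. Origin: centre of its underside. The grip's middle runs from y = -60 mm (joint 0) to +60 mm.
- selector (a joint): Position of the selector grip along its track, m: 0 = right-hand stop (off), 0.120 = left-hand stop (headsets); starts between (lamp). Stays where it is left; about 1.5 N to move.
- selector_top (a point): Middle of the top of the selector's black grip, a block 28 mm (x, across the track) x 20 mm (y) x 40 mm high, top 54 mm above the desk; pinch it from above or push it along the track's y.
- headset1: Headset standing upright on two black box-shaped ear cups (62 mm high); 0.2 kg; may be absent. 158 mm wide (x), 62 mm deep (y), 154 mm high; 86 mm free between the cups. Origin: on the desk midway between the cups, z up. Steel yokes lean in to the grey headband pad at the top centre: 64 (x) x 26 (y) x 20 mm, 134 to 154 mm up: grip it across its 26 mm. Same turned half round.
- headset2: Same as headset1 (number 2); may be absent.
- headset3: Same as headset1 (number 3); may be absent.
- headset4: Same as headset1 (number 4); may be absent.
- headset1_band (a point): Middle of the underside of the headband pad of headset1, 134 mm above its origin, axes as the headset's. Fingertips must stay above it to clear the bar.
- headset2_band (a point): Middle of the underside of the headband pad of headset2, 134 mm above its origin, axes as the headset's. Fingertips must stay above it to clear the bar.
- headset3_band (a point): Middle of the underside of the headband pad of headset3, 134 mm above its origin, axes as the headset's. Fingertips must stay above it to clear the bar.
- headset4_band (a point): Middle of the underside of the headband pad of headset4, 134 mm above its origin, axes as the headset's. Fingertips must stay above it to clear the bar.
- books: Bystander: two closed books stacked, 110 x 170 x 52 mm. Origin at the underside's centre.
- mug: Bystander: white mug, 80 mm across, 92 mm high. Origin at the underside's centre.
- paperweight: Bystander: round marble paperweight, 76 mm across, 48 mm high. Origin at the underside's centre.
Things that resemble listed ones, but are neither listed nor needed, are in the scene too. What is shaped like the headset3 but green is not meant. Several things have the shape of the selector_base; the one meant has the colours described above.

How it is judged:
On the way, in this order (a step that is already met when the one before it is completed fails the run):
1. the selector is at its right-hand stop (off) (value of joint selector below 0.006 m), for 0.2 s.
2. the lantern stands released, upright and wholly on the mat, selector off (x of lamp in the frame of mat between -0.037 and 0.037 m and y of lamp in the frame of mat between -0.037 and 0.037 m and z of lamp in the frame of mat below 0.01 m and angle between lamp's own z axis and vertical below 0.1 rad and linear speed of lamp below 0.03 m/s and contact force between lamp and the fingers below 0.05 N and value of joint selector below 0.01 m), for 0.2 s.
3. every headset hangs released over the bar, selector still off (z of headset1_band in the frame of rail_mid between -0.012 and 0.015 m and y of headset1_band in the frame of rail_mid between -0.035 and 0.035 m and x of headset1_band in the frame of rail_mid between -0.17 and 0.17 m and angle between each of headset1, headset2, headset3, headset4's own z axis and vertical below 0.7 rad and contact force between each of headset1, headset2, headset3, headset4 and the fingers below 0.05 N and z of headset2_band in the frame of rail_mid between -0.012 and 0.015 m and y of headset2_band in the frame of rail_mid between -0.035 and 0.035 m and x of headset2_band in the frame of rail_mid between -0.17 and 0.17 m and z of headset3_band in the frame of rail_mid between -0.012 and 0.015 m and y of headset3_band in the frame of rail_mid between -0.035 and 0.035 m and x of headset3_band in the frame of rail_mid between -0.17 and 0.17 m and z of headset4_band in the frame of rail_mid between -0.012 and 0.015 m and y of headset4_band in the frame of rail_mid between -0.035 and 0.035 m and x of headset4_band in the frame of rail_mid between -0.17 and 0.17 m and value of joint selector below 0.01 m), for 0.2 s.
4. the selector is at its left-hand stop (value of joint selector above 0.114 m), for 0.2 s.
At the end, for the whole second after the job is handed in: Lantern upright, at rest, released, wholly on the mat (within 37 mm of its middle along each side); each headset hangs released on the bar between the posts (band -12 to +15 mm from the bar top, 35 mm sideways, tilt under 0.7 rad; may swing); selector within 6 mm of the left stop (x of lamp in the frame of mat between -0.037 and 0.037 m and y of lamp in the frame of mat between -0.037 and 0.037 m and z of lamp in the frame of mat below 0.01 m and angle between lamp's own z axis and vertical below 0.1 rad and linear speed of lamp below 0.03 m/s and contact force between each of lamp, headset1, headset2, headset3, headset4 and the fingers below 0.05 N and z of headset1_band in the frame of rail_mid between -0.012 and 0.015 m and y of headset1_band in the frame of rail_mid between -0.035 and 0.035 m and x of headset1_band in the frame of rail_mid between -0.17 and 0.17 m and angle between each of headset1, headset2, headset3, headset4's own z axis and vertical below 0.7 rad and z of headset2_band in the frame of rail_mid between -0.012 and 0.015 m and y of headset2_band in the frame of rail_mid between -0.035 and 0.035 m and x of headset2_band in the frame of rail_mid between -0.17 and 0.17 m and z of headset3_band in the frame of rail_mid between -0.012 and 0.015 m and y of headset3_band in the frame of rail_mid between -0.035 and 0.035 m and x of headset3_band in the frame of rail_mid between -0.17 and 0.17 m and z of headset4_band in the frame of rail_mid between -0.012 and 0.015 m and y of headset4_band in the frame of rail_mid between -0.035 and 0.035 m and x of headset4_band in the frame of rail_mid between -0.17 and 0.17 m and value of joint selector above 0.114 m); the robot touches nothing.
It fails at once if a bystander is displaced by more than 30 mm (distance of any of books, mug, paperweight from where it was at the start of the episode above 0.03 m).
It fails at once if the lantern is tipped by more than 0.7 rad (angle between lamp's own z axis and vertical above 0.7 rad).
It fails at once if the lantern is dropped: free of the fingers it falls faster than 0.5 m/s (linear speed of lamp above 0.5 m/s and contact force between lamp and the fingers below 0.05 N).
Of headset1, headset2, headset3, headset4 only 3 to 4 are there at a start; the rules pass over those that are not, and their reading is None.
At some moment in a run one of headset1, headset2, headset3, headset4 may be knocked a few centimetres aside while the robot is not near it.
It also fails if it takes over 210 s, if anything falls off the work surface, if the arm or the gripper's body presses on something with over 40 N, if the wrist force passes 120 N, or if a joint passes its speed limit or range.

### The arm

A 6-joint arm with a two-finger parallel gripper is mounted at the origin on the work surface. World frame = base frame: x ahead of the robot, y to its left, z up, the work surface at z = 0. Lengths are in m, angles in rad, forces in N, time in s.
With the tool pointing down it reaches from about 0.4 to 0.825 m from the base axis. Payload 7 kg.
Tool frame: the origin (TCP) lies on the centre line of the jaws, within the pads' length; the fingertips stand 22 mm ahead of it and the grasp point (between the pads) lies 3 mm ahead of it; z points along the fingers, y is the line along which they close (so a half turn about z gives the same grasp; the last joint's range is limited). The gripper opens to 88 mm and grips with 3 to 60 N. Pads are 19 mm wide; open, the fingers measure 130 mm over their backs; the gripper's body (78 mm by 193 mm) begins 47 mm behind the grasp point.
Start: joints at [-0.885, 0.359, 0.012, 0, -1.224, -0.288], TCP at [0.261, -0.622, 0.249] pointing down, gripper open.
Joint ranges: [-3.07, 3.07], [-1.43, 2.12], [-1.02, 1.25], [-3.03, 1.67], [-3.05, -0], [-3.03, 3.03]. Speed limits (rad/s): [2.39, 2.39, 3.01, 3.14, 3.14, 3.14].

### API

Orientations are given as [roll, pitch, yaw] about the fixed x, y, z axes, in that order (R = Rz(yaw) Ry(pitch) Rx(roll)).
In Python, from station import arm gives the robot as it stands.
- The arm moves only by the tool arm_command, never from a script. Its argument "series" is one flat list of numbers, 7 for each row, row after row: the turn, a rotation vector about the tool's x, y, z each as a share of 90 degrees, from -1 to 1, then the shift along the tool's x, y, z each as a share of 0.1 m, from -1 to 1, then the opening, from 0 (shut) to 1 (fully open). A call has 1 to 8 rows; each row is the pose to reach, as a shift and turn from the pose commanded when the call began, along the tool's axes at that moment; what a row does not reach only later rows make up. A row lasts 1/8 s, in which the tool goes at most 62.5 mm and 10.7 degrees, less where a joint would pass 70% of its speed; a pose out of reach is approached as far as the arm can. A call with a number of a shift or a turn outside -1 to 1 is refused whole. A call with a gripper value outside its range is refused whole. The fingers move at their own pace and stop on an object; "force" is the grip in N (left out, the last holds). Time passes only in rows, so rows that repeat a pose let the fingers close. It gives the time, the measured TCP pose, the force, the opening and the grip force at its end, in the units of the state.
- arm.get_state(): the state, without advancing time (a new reading comes with each control period).
- arm.grab_frame(name): name is "scene" or "side" or "wrist"; returns the picture (420x560x3 uint8, blue, green, red); there is no depth.
- arm.camera_model(name): a dict with "fovy" (degrees; the focal length in pixels is half the picture's height over the tangent of half this angle, whatever the lens; pixels are square), "cx", "cy" (the principal point, pixels), "pose" (4x4, takes a point from camera to world coordinates). Camera axes: x right, y down, z forward; pixel columns grow to the right and rows downward; lengths in m; the calibration is good to about 2 mm. A picture is of the moment at which its call begins: read the wrist's pose just before it. camera_model takes no time and is no camera call; for the wrist camera it gives the pose at the moment of the call.
- arm.job_done(): hands the job in; it is judged then, once.
The state is a dict: "t": time; "q": joint angles; "qd": joint speeds; "joint_efforts": joint torques, N m; "eef_pos": TCP position; "ee_rot": TCP orientation; "force": force on the tool from outside, world axes, zero at the start; "moment": the same for the moment, N m; "width": finger opening in m; "gripper_force": force on a finger pad.
Only numpy, scipy, OpenCV 4.12 (cv2) and the standard library are available. Lean on these libraries where they do the work, as an engineer would, in place of code of your own. Each camera call takes 0.05 s, during which the arm holds its last target. There are 200 camera calls.

## Working session

There is one attempt and no reset: what is moved stays moved. The work goes in short steps, Python scripts to look and compute and a tool call to move; the robot and the scene stay as the last step left them, time stands still between calls to the robot, and variables do not carry over. Pictures are saved under pics/ and viewed, at most 14 in all, crops included, and the job is handed in when it is done.

Besides the shell and the picture viewer there is one more tool, called after "Call:" by a JSON object that holds its "fn" and its "kwargs". arm_command: Moves the arm, as the interface text tells. Its arguments: {"type":"object","properties":{"series":{"type":"array"},"force":{"type":"number"}},"required":["series"]}

```bash
ls; mkdir -p pics; cat > h.py <<'E'
import numpy as np, cv2
from station import arm
from scipy.spatial.transform import Rotation as R
def ray(m,u,v):
    f=210/np.tan(np.radians(m["fovy"])/2); P=np.array(m["pose"])
    d=P[:3,:3]@np.array([(u-m["cx"])/f,(v-m["cy"])/f,1]); return P[:3,3],d
def at(m,u,v,z):
    o,d=ray(m,u,v); return o+d*(z-o[2])/d[2]
def px(m,p):
    f=210/np.tan(np.radians(m["fovy"])/2); P=np.array(m["pose"]); c=P[:3,:3].T@(np.array(p)-P[:3,3])
    return c[0]/c[2]*f+m["cx"], c[1]/c[2]*f+m["cy"]
E
python3 - <<'E'
from h import *
for n in("scene","side","wrist"):
    m=arm.camera_model(n); print(n,m); cv2.imwrite(f"pics/{n}0.png",arm.grab_frame(n))
print(arm.get_state())
E
```

```text
pics
scene {'fovy': 53.84607843551654, 'cx': 281.65415091923245, 'cy': 206.41890086203512, 'pose': array([[-0.19102655,  0.84710143, -0.4959113 ,  1.15812477],
       [ 0.98155142,  0.16067819, -0.10363074,  0.16474208],
       [-0.00810362, -0.50655866, -0.86216742,  1.21869686],
       [ 0.        ,  0.        ,  0.        ,  1.        ]])}
side {'fovy': 44.504216261322476, 'cx': 280.92697660538903, 'cy': 204.82810365472056, 'pose': array([[-0.99440105, -0.07208781,  0.0772651 ,  0.43101553],
       [-0.10459187,  0.77570337, -0.62237033,  0.8248763 ],
       [-0.01506949, -0.62696701, -0.77890004,  1.09343159],
       [ 0.        ,  0.        ,  0.        ,  1.        ]])}
wrist {'fovy': 66.18294441960799, 'cx': 278.8016751784247, 'cy': 212.4284676906822, 'pose': array([[-0.38782592,  0.88944325,  0.24183002,  0.1961806 ],
       [ 0.92173058,  0.37368415,  0.10379259, -0.64787429],
       [ 0.00194957,  0.26315558, -0.96475144,  0.38386235],
       [ 0.        ,  0.        ,  0.        ,  1.        ]])}
{'t': 0.15, 'q': array([-8.84881058e-01,  3.59236471e-01,  1.13173853e-02, -2.38282832e-04,
       -1.22412281e+00, -2.88090193e-01]), 'qd': array([ 0.00042375, -0.00266012,  0.0025559 ,  0.00245644, -0.0004445 ,
        0.00010871]), 'joint_efforts': array([-2.29378878e-03, -5.83276463e+01,  2.93292099e+01,  7.00122178e+00,
        8.76232458e-03, -1.09360992e-04]), 'eef_pos': array([ 0.2613499 , -0.62199967,  0.24785264]), 'ee_rot': array([ 3.14033477e+00, -1.39120381e-04, -2.74384859e+00]), 'force': array([ 0.37403847,  0.3134656 , -0.02773163]), 'moment': array([ 0.03027107, -0.04376136,  0.04053511]), 'gripper_force': 0.0, 'width': 0.08730204295384204}
```

View pics/scene0.png

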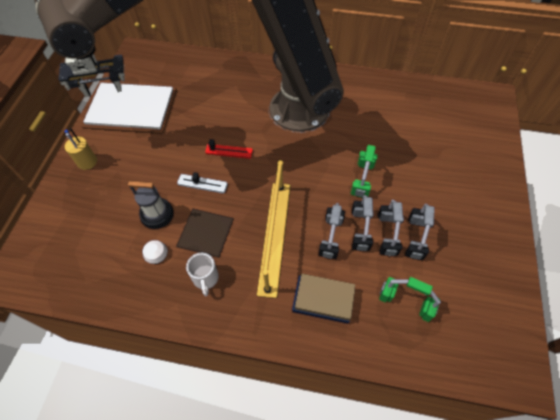

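View pics/side0.png

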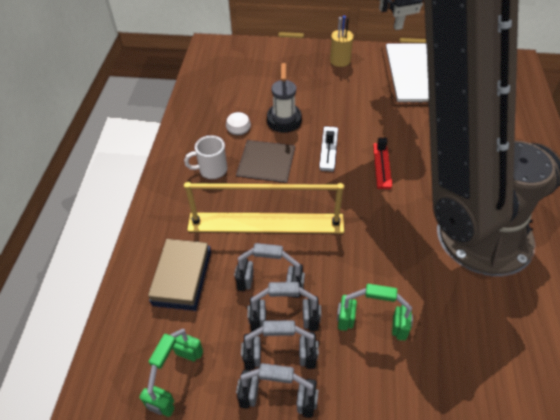

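Candidates, scene picture. Selectors: aluminium (203,183) is the one meant and red (229,150) is the decoy. Headsets: grey ones at (333,230), (363,222), (391,227) and (422,230) are wanted; green ones at (365,170) and (412,292) are decoys. The lantern in its dock is at (155,205), and the yellow pen cup at (80,152) is not it. The mat is at (205,232); the white pad at (130,105) is not. The rail runs (281,190) to (267,288). Next come the close crops.

```bash
python3 - <<'E'
from h import *
a=cv2.imread("pics/scene0.png"); 
cv2.imwrite("pics/c1.png",cv2.resize(a[150:300,250:450],None,fx=4,fy=4,interpolation=cv2.INTER_CUBIC))
cv2.imwrite("pics/c2.png",cv2.resize(a[130:280,110:310],None,fx=4,fy=4,interpolation=cv2.INTER_CUBIC))
b=cv2.imread("pics/side0.png")
cv2.imwrite("pics/c3.png",cv2.resize(b[220:420,180:440],None,fx=3,fy=3,interpolation=cv2.INTER_CUBIC))
E
```

```text
(no output)
```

View pics/c1.png

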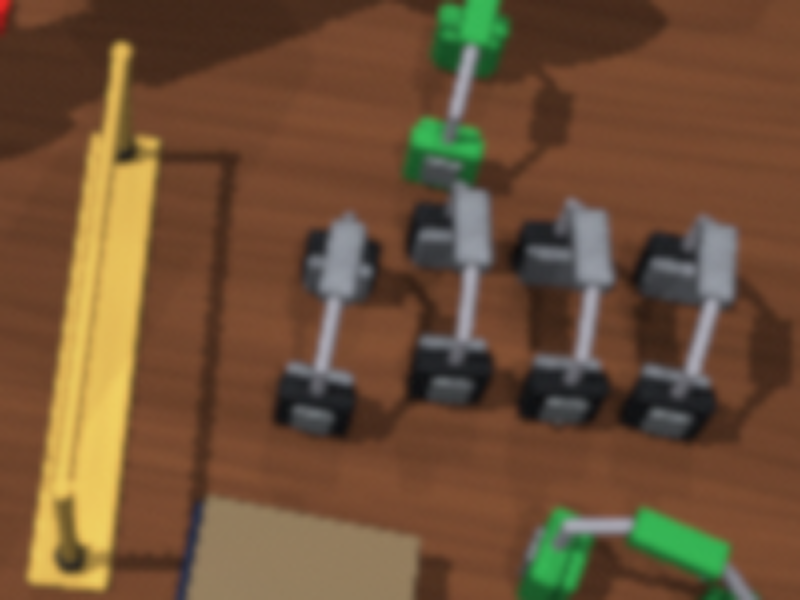

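View pics/c2.png

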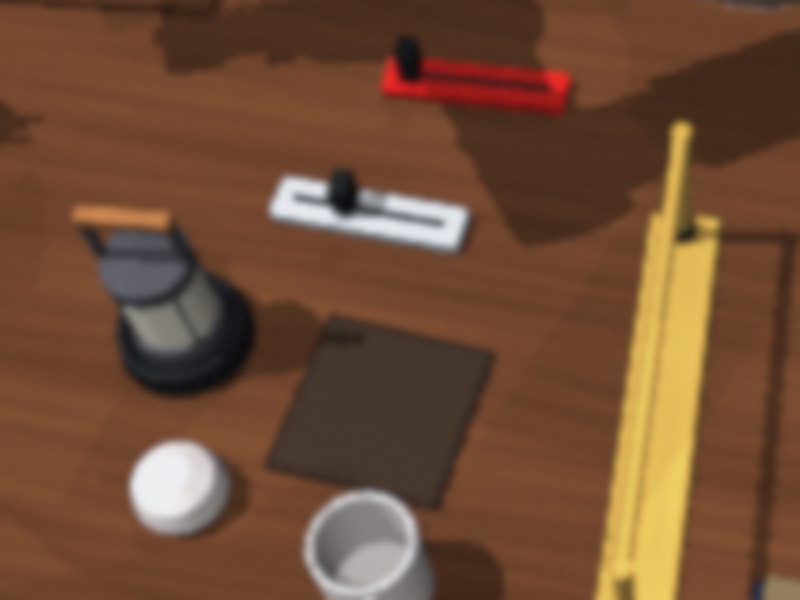

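View pics/c3.png

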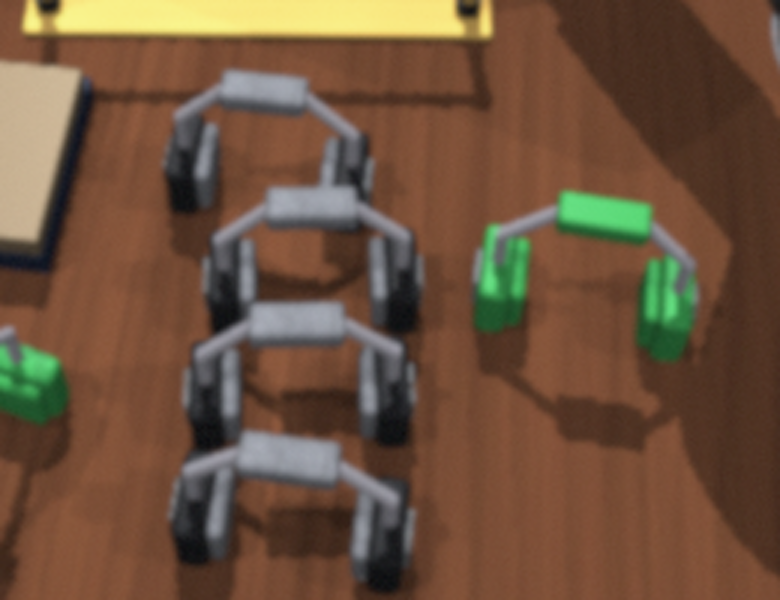

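```bash
cat > m.py <<'E'
from h import *
s=arm.camera_model("scene"); d=arm.camera_model("side")
c1=lambda x,y:(250+x/4,150+y/4); c2=lambda x,y:(110+x/4,130+y/4); c3=lambda x,y:(180+x/3,220+y/3)
def tri(a,b):
    o,p=ray(s,*a);q,r=ray(d,*b); t=np.linalg.lstsq(np.c_[p,-r],q-o,rcond=None)[0]
    A=o+p*t[0];B=q+r*t[1]; return (A+B)/2,np.linalg.norm(A-B)
np.set_printoptions(precision=4,suppress=True)
for a,b,e1,e2 in [((344,254),(264,92),(222,88),(306,97)),((472,224),(312,207),(268,205),(357,208)),((592,245),(298,325),(251,324),(345,323)),((717,260),(290,458),(240,452),(340,464))]:
    E1=at(d,*c3(*e1),.146);E2=at(d,*c3(*e2),.146)
    print("pad",*tri(c1(*a),c3(*b)),at(s,*c1(*a),.147)[:2],E1[:2],E2[:2],"len",np.linalg.norm(E1-E2),"yaw",np.degrees(np.arctan2(*(E1-E2)[[1,0]])))
print("handle",*tri(c2(123,217),(284,73)),at(s,*c2(123,215),.19),[at(s,*c2(x,y),.19)[:2] for x,y in((75,213),(172,218))])
print("grip",at(s,*c2(344,178),.054),at(d,330,134,.054), "track",[at(s,*c2(*p),.014)[:2] for p in((285,177),(470,207),(460,250),(270,215))])
print("mat",[at(s,*c2(*p),.004)[:2] for p in((330,315),(494,352),(437,506),(267,466))])
print("mat side",[at(d,*p,.004)[:2] for p in((251,142),(293,146),(287,181),(238,175))])
print("rail bar",[at(s,*c1(*p),.15)[:2] for p in((122,47),(62,492))],"side",[at(d,*p,.15)[:2] for p in((342,186),(188,185))])
print("base",[at(s,*c1(*p),.008)[:2] for p in((92,135),(160,140),(106,590),(28,582))])
print("books",[at(s,*c1(*p),.052)[:2] for p in((205,497),(420,540))])
E
python3 m.py
```

```text
pad [0.5384 0.2004 0.1492] 0.003612685972022141 [0.5356 0.1993] [0.5712 0.1994] [0.5086 0.2014] len 0.06266989335736961 yaw -1.8532469972967824
pad [0.4937 0.2914 0.1473] 0.0035659409739803426 [0.492  0.2903] [0.5257 0.2936] [0.4636 0.29  ] len 0.062175372441972646 yaw 3.32608719514891
pad [0.4943 0.3804 0.1466] 0.002595957382186947 [0.4935 0.3795] [0.5263 0.3835] [0.4644 0.3767] len 0.062261544241011955 yaw 6.2510244595159214
pad [0.4902 0.4709 0.1479] 0.001105845183051978 [0.4892 0.4708] [0.5223 0.4699] [0.4592 0.4713] len 0.06310670973360206 yaw -1.2640163350849087
handle [ 0.5637 -0.3929  0.1788] 0.001212548655101406 [ 0.5678 -0.388   0.19  ] [array([ 0.5728, -0.4241]), array([ 0.5635, -0.351 ])]
grip [ 0.4183 -0.2881  0.054 ] [ 0.4192 -0.2829  0.054 ] track [array([ 0.4016, -0.3555]), array([ 0.4021, -0.1858]), array([ 0.4469, -0.1828]), array([ 0.4428, -0.3558])]
mat [array([ 0.525 , -0.2776]), array([ 0.5338, -0.1314]), array([ 0.6781, -0.1412]), array([ 0.67  , -0.2856])]
mat side [array([ 0.6548, -0.28  ]), array([ 0.5267, -0.2743]), array([ 0.531 , -0.1333]), array([ 0.673 , -0.1433])]
rail bar [array([0.3813, 0.001 ]), array([0.7593, 0.0332])] side [array([ 0.3832, -0.001 ]), array([0.7573, 0.0302])]
base [array([ 0.3768, -0.0283]), array([0.3709, 0.0313]), array([0.7764, 0.0647]), array([0.7815, 0.0057])]
books [array([0.7066, 0.1268]), array([0.7098, 0.2875])]
```

Four grey headsets, and the two cameras agree to a few mm. First I'll slide the selector.

```bash
cat >> h.py <<'E'
def plan(tgt,yaw,start=None):
    st=arm.get_state(); p0=np.array(st["eef_pos"]) if start is None else np.array(start[:3]); y0=st["ee_rot"][2] if start is None else np.radians(start[3])
    Rt=R.from_euler("xyz",[np.pi,0,y0]); d=Rt.inv().apply(np.array(tgt)-p0)/.1
    dy=(np.degrees(yaw*np.pi/180-y0)+180)%360-180
    print("shift",d.round(3),"calls",int(np.ceil(abs(d).max()-1e-6)),"turnz",round(-dy/90,3),"rot",np.degrees(st["ee_rot"]).round(2))
E
python3 - <<'E'
from h import *
plan([.419,-.286,.25],-181.2)
print(px(arm.camera_model("scene"),[.565,-.39,.19]))
E
```

```text
shift [-2.755  2.487 -0.021] calls 3 turnz 0.267 rot [ 1.7993e+02 -1.0000e-02 -1.5721e+02]
(np.float64(140.46711858534016), np.float64(182.88829487618267))
```

Call:
{"fn": "arm_command", "kwargs": {"series": [0,0,0,-0.3,0.27,0,0.6,0,0,0,-0.6,0.55,0,0.6,0,0,0,-0.918,0.829,0,0.6], "force": 15}}

```text
t: 0.52
eef_pos: [0.3141, -0.5091, 0.2481]
ee_rot: [3.141, -0.0, -2.744]
force: [0.2, 1.5, 0.9]
width: 0.0628
gripper_force: 0.0
```

Call:
{"fn": "arm_command", "kwargs": {"series": [0,0,0,-0.3,0.27,0,0.6,0,0,0,-0.6,0.55,0,0.6,0,0,0,-0.918,0.829,0,0.6]}}

```text
t: 0.9
eef_pos: [0.3668, -0.397, 0.2484]
ee_rot: [3.141, -0.0, -2.744]
force: [2.0, 0.1, 0.5]
width: 0.0524
gripper_force: 0.0
```

Call:
{"fn": "arm_command", "kwargs": {"series": [0,0,0.09,-0.3,0.27,0,0.6,0,0,0.18,-0.6,0.55,0,0.6,0,0,0.267,-0.918,0.829,0,0.6,0,0,0.267,-0.918,0.829,0,0.6]}}

```text
t: 1.4
eef_pos: [0.4199, -0.2844, 0.2487]
ee_rot: [3.141, 0.0, 3.122]
force: [-0.5, -0.6, 0.0]
width: 0.0524
gripper_force: 0.0
```

```bash
python3 - <<'E'
from h import *
m=arm.camera_model("wrist"); im=arm.grab_frame("wrist")
cv2.imwrite("pics/w1.png",im); s=arm.get_state(); print(s["eef_pos"],s["ee_rot"],s["t"])
print(m["pose"].round(4)); print(px(m,[.4187,-.286,.054]))
plan([.419,-.286,.052],-181.2)
E
```

```text
[ 0.41942717 -0.2853279   0.24861563] [3.14155914e+00 7.03415827e-05 3.12330562e+00] 1.45
[[ 1.950e-02  9.645e-01  2.634e-01  3.491e-01]
 [ 9.998e-01 -1.900e-02 -4.500e-03 -2.813e-01]
 [ 7.000e-04  2.635e-01 -9.647e-01  3.848e-01]
 [ 0.000e+00  0.000e+00  0.000e+00  1.000e+00]]
(np.float64(275.4241496142614), np.float64(193.40027898704145))
shift [ 0.004 -0.007  1.966] calls 2 turnz 0.002 rot [180.     0.   178.95]
```

View pics/w1.png

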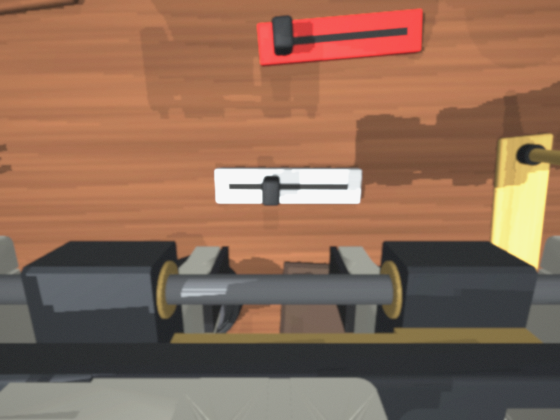

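The wrist view shows the aluminium track at (288,187) with its black grip top at about (271,197). That puts the grip near (0.423,-0.290). I'll descend astride it, pinch it and drive it right.

Call:
{"fn": "arm_command", "kwargs": {"series": [0,0,0,-0.04,-0.05,0.35,0.6,0,0,0,-0.04,-0.05,0.7,0.6,0,0,0,-0.04,-0.05,1,0.6]}}

```text
t: 1.82
eef_pos: [0.4221, -0.2922, 0.1472]
ee_rot: [3.141, -0.001, 3.12]
force: [0.5, 0.4, 0.1]
width: 0.0522
gripper_force: 0.0
```

Call:
{"fn": "arm_command", "kwargs": {"series": [0,0,0,0,0,0.35,0.6,0,0,0,0,0,0.7,0.6,0,0,0,0,0,0.96,0.6,0,0,0,0,0,0.96,0,0,0,0,0,0,0.96,0,0,0,0,0,0,0.96,0]}}

```text
t: 2.58
eef_pos: [0.4237, -0.2919, 0.0538]
ee_rot: [-3.141, 0.002, 3.12]
force: [-0.4, -0.3, 0.9]
width: 0.0283
gripper_force: 0.0
```

Call:
{"fn": "arm_command", "kwargs": {"series": [0,0,0,0,-0.1,0,0,0,0,0,0,-0.2,0,0,0,0,0,0,-0.3,0,0,0,0,0,0,-0.36,0,0]}}

```text
t: 3.08
eef_pos: [0.4226, -0.3287, 0.0536]
ee_rot: [-3.141, 0.001, 3.12]
force: [-0.0, 1.2, 7.8]
width: 0.0196
gripper_force: 15.0
```

Call:
{"fn": "arm_command", "kwargs": {"series": [0,0,0,0,-0.04,0,0,0,0,0,0,-0.08,0,0,0,0,0,0,-0.1,0,0,0,0,0,0,-0.1,0,0]}}

```text
t: 3.58
eef_pos: [0.4224, -0.3348, 0.0536]
ee_rot: [3.138, 0.001, 3.119]
force: [1.3, 30.3, 19.2]
width: 0.0197
gripper_force: 15.1
```

Call:
{"fn": "arm_command", "kwargs": {"series": [0,0,0,0,0,0,0.6,0,0,0,0,0,0,0.6,0,0,0,0,0,-0.3,0.6,0,0,0,0,0,-0.65,0.6,0,0,0,0,0,-1,0.6]}}

```text
t: 4.2
eef_pos: [0.4216, -0.3381, 0.1536]
ee_rot: [-3.141, -0.0, 3.12]
force: [1.0, 1.1, 0.6]
width: 0.0524
gripper_force: 0.0
```

Call:
{"fn": "arm_command", "kwargs": {"series": [0,0,0,0,0,-0.35,0.6,0,0,0,0,0,-0.7,0.6,0,0,0,0,0,-1,0.6]}}

```text
t: 4.58
eef_pos: [0.4217, -0.3381, 0.2541]
ee_rot: [-3.141, 0.001, 3.119]
force: [0.4, 0.5, 0.5]
width: 0.0524
gripper_force: 0.0
```

Call:
{"fn": "arm_command", "kwargs": {"series": [0,0,0,-0.3,-0.1,0,0.6,0,0,0,-0.6,-0.2,0,0.6,0,0,0,-0.9,-0.3,0,0.6]}}

```text
t: 4.95
eef_pos: [0.5118, -0.3704, 0.2527]
ee_rot: [-3.141, 0.0, 3.119]
force: [-0.1, 0.1, -0.2]
width: 0.0527
gripper_force: 0.0
```

Call:
{"fn": "arm_command", "kwargs": {"series": [0,0,-0.11,-0.25,-0.1,0,0.6,0,0,-0.22,-0.53,-0.21,0,0.6,0,0,-0.33,-0.53,-0.21,0,0.6,0,0,-0.44,-0.53,-0.21,0,0.6,0,0,-0.55,-0.53,-0.21,0,0.6]}}

```text
t: 5.58
eef_pos: [0.5635, -0.3924, 0.2521]
ee_rot: [3.141, -0.001, -2.294]
force: [-0.6, 0.2, 0.4]
width: 0.0525
gripper_force: 0.0
```

Call:
{"fn": "arm_command", "kwargs": {"series": [0,0,-0.11,0,0,0,0.6,0,0,-0.22,0,0,0,0.6,0,0,-0.33,0,0,0,0.6,0,0,-0.44,0,0,0,0.6,0,0,-0.54,0,0,0,0.6,0,0,-0.54,0,0,0,0.6]}}

```text
t: 6.32
eef_pos: [0.5634, -0.3922, 0.2523]
ee_rot: [3.141, -0.0, -1.453]
force: [0.5, 0.5, -0.0]
width: 0.0525
gripper_force: 0.0
```

```bash
python3 - <<'E'
from h import *
s=arm.get_state(); print(s["eef_pos"],s["ee_rot"],s["t"])
m=arm.camera_model("wrist"); w=arm.grab_frame("wrist")
a=arm.grab_frame("scene")
print("pred handle in wrist",px(m,[.565,-.39,.19]))
c=cv2.resize(a[130:280,60:260],None,fx=2.8,fy=2.8)
cv2.imwrite("pics/w2.png",np.vstack([w[:300,:],cv2.resize(c,(560,300))]))
E
```

```text
[ 0.56344432 -0.39219179  0.25232996] [ 3.14122446e+00 -2.39193912e-05 -1.45274908e+00] 6.325
pred handle in wrist (np.float64(276.233287006793), np.float64(237.37591559537142))
```

View pics/w2.png

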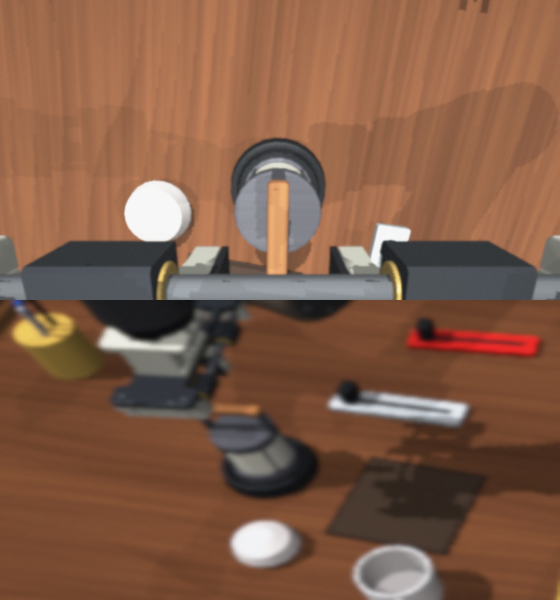

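```bash
python3 - <<'E'
from h import *
m=arm.camera_model("wrist")
for p in((279,181),(278,230),(277,273)): print(at(m,*p,.19))
print(at(m,278,204,.17+.02-.04))
E
```

```text
[ 0.56761344 -0.42684772  0.19      ]
[ 0.56453212 -0.39491282  0.19      ]
[ 0.56168756 -0.36457349  0.19      ]
[ 0.56548357 -0.40238613  0.15      ]
```

The handle is vertical at column 279, between the jaws, and the lower crop shows the selector at its right end. Grasp the handle.

Call:
{"fn": "arm_command", "kwargs": {"series": [0,0,0,0,0,0.2,0.6,0,0,0,0,0,0.4,0.6,0,0,0,0,0,0.55,0.6,0,0,0,0,0,0.66,0.6,0,0,0,0,0,0.66,0,0,0,0,0,0,0.66,0,0,0,0,0,0,0.66,0,0,0,0,0,0,0.66,0], "force": 40}}

```text
t: 7.42
eef_pos: [0.564, -0.3915, 0.1871]
ee_rot: [-3.141, -0.0, -1.451]
force: [0.4, -0.2, 0.6]
width: 0.018
gripper_force: 0.0
```

Call:
{"fn": "arm_command", "kwargs": {"series": [0,0,0,0,0,0,0,0,0,0,0,0,-0.1,0,0,0,0,0,0,-0.25,0,0,0,0,0,0,-0.4,0,0,0,0,0,0,-0.5,0,0,0,0,0,0,-0.5,0]}}

```text
t: 8.18
eef_pos: [0.5643, -0.3917, 0.238]
ee_rot: [-3.14, -0.001, -1.451]
force: [-0.2, 0.2, -6.0]
width: 0.0138
gripper_force: 39.9
```

```bash
python3 - <<'E'
from h import *
print(arm.get_state())
plan([.601,-.208,.2363],-83.2)
E
```

```text
{'t': 8.175, 'q': array([-3.23776788e-01,  3.82741026e-01,  2.37547514e-02,  1.54690595e-04,
       -1.20946475e+00,  4.43494765e-01]), 'qd': array([-0.00060003,  0.0153859 , -0.02649936, -0.00978518,  0.0126178 ,
       -0.00074856]), 'joint_efforts': array([ 6.95552677e-02, -6.39349365e+01,  3.17642534e+01,  7.86257118e+00,
       -2.75346078e-01, -1.49465017e-03]), 'eef_pos': array([ 0.56426059, -0.39172444,  0.23798425]), 'ee_rot': array([-3.13953639e+00, -1.13718334e-03, -1.45102500e+00]), 'force': array([-0.19715206,  0.18840575, -5.98883387]), 'moment': array([-0.04323097,  0.12323684, -0.02378637]), 'gripper_force': 39.91762340068817, 'width': 0.013790090110783991}
shift [-1.78  -0.584  0.017] calls 2 turnz 0.001 rot [-1.7988e+02 -7.0000e-02 -8.3140e+01]
```

Call:
{"fn": "arm_command", "kwargs": {"series": [0,0,0,-0.08,-0.03,0,0,0,0,0,-0.22,-0.08,0,0,0,0,0,-0.4,-0.13,0,0,0,0,0,-0.6,-0.2,0,0,0,0,0,-0.75,-0.25,0,0,0,0,0,-0.85,-0.28,0,0,0,0,0,-0.89,-0.292,0,0]}}

```text
t: 9.05
eef_pos: [0.5824, -0.2988, 0.2367]
ee_rot: [-3.141, -0.0, -1.45]
force: [-0.1, -1.9, -5.6]
width: 0.0138
gripper_force: 39.9
```

Call:
{"fn": "arm_command", "kwargs": {"series": [0,0,0,-0.08,-0.03,0,0,0,0,0,-0.22,-0.08,0,0,0,0,0,-0.4,-0.13,0,0,0,0,0,-0.6,-0.2,0,0,0,0,0,-0.75,-0.25,0,0,0,0,0,-0.85,-0.28,0,0,0,0,0,-0.89,-0.292,0,0,0,0,0,-0.89,-0.292,0,0]}}

```text
t: 10.05
eef_pos: [0.6005, -0.2077, 0.2366]
ee_rot: [3.141, -0.0, -1.451]
force: [-0.6, -1.1, -4.9]
width: 0.0134
gripper_force: 39.9
```

Call:
{"fn": "arm_command", "kwargs": {"series": [0,0,0,0,0,0.1,0,0,0,0,0,0,0.25,0,0,0,0,0,0,0.4,0,0,0,0,0,0,0.5,0,0,0,0,0,0,0.57,0,0,0,0,0,0,0.61,0,0,0,0,0,0,0.62,0]}}

```text
t: 10.92
eef_pos: [0.6005, -0.2078, 0.1745]
ee_rot: [3.142, -0.0, -1.451]
force: [0.7, -0.7, -4.9]
width: 0.0133
gripper_force: 39.9
```

```bash
python3 - <<'E'
from h import *
a=arm.grab_frame("scene");b=arm.grab_frame("side")
cv2.imwrite("pics/p1.png",np.hstack([cv2.resize(a[150:290,130:270],(400,400)),cv2.resize(b[40:220,190:370],(400,400))]))
E
```

```text
(no output)
```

View pics/p1.png

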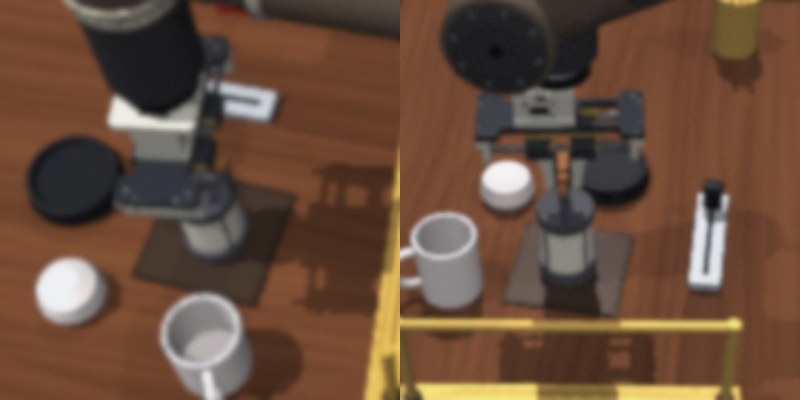

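The lantern sits over the mat's middle, with its foot at (213,245) in the left crop and (567,265) in the right. I'll lower it in small steps until it makes contact.

Call:
{"fn": "arm_command", "kwargs": {"series": [0,0,0,0,0,0.01,0,0,0,0,0,0,0.02,0,0,0,0,0,0,0.03,0,0,0,0,0,0,0.035,0,0,0,0,0,0,0.035,0]}}

```text
t: 11.65
eef_pos: [0.6005, -0.2078, 0.171]
ee_rot: [3.142, -0.0, -1.451]
force: [-0.6, 0.1, -6.0]
width: 0.0136
gripper_force: 39.9
```

Call:
{"fn": "arm_command", "kwargs": {"series": [0,0,0,0,0,0.005,0,0,0,0,0,0,0.01,0,0,0,0,0,0,0.015,0,0,0,0,0,0,0.015,0]}}

```text
t: 12.15
eef_pos: [0.601, -0.208, 0.171]
ee_rot: [-3.14, -0.001, -1.451]
force: [-2.3, 1.5, 4.7]
width: 0.0133
gripper_force: 39.9
```

Call:
{"fn": "arm_command", "kwargs": {"series": [0,0,0,0,0,-0.005,0,0,0,0,0,0,-0.01,0.3,0,0,0,0,0,-0.01,0.6,0,0,0,0,0,-0.01,0.6,0,0,0,0,0,-0.01,0.6]}}

```text
t: 12.78
eef_pos: [0.6005, -0.2078, 0.1704]
ee_rot: [3.141, 0.0, -1.451]
force: [-0.2, 0.3, 0.8]
width: 0.0482
gripper_force: 0.0
```

Call:
{"fn": "arm_command", "kwargs": {"series": [0,0,0,0,0,-0.2,0.6,0,0,0,0,0,-0.5,0.6,0,0,0,0,0,-0.8,0.6,0,0,0,0,0,-1,0.6]}}

```text
t: 13.28
eef_pos: [0.6008, -0.2079, 0.2722]
ee_rot: [-3.14, -0.001, -1.451]
force: [0.4, 0.5, -0.3]
width: 0.0525
gripper_force: 0.0
```

Call:
{"fn": "arm_command", "kwargs": {"series": [0,0,0,-0.3,0,-0.2,0.6,0,0,0,-0.6,0,-0.3,0.6,0,0,0,-0.9,0,-0.3,0.6]}}

```text
t: 13.65
eef_pos: [0.59, -0.1177, 0.3017]
ee_rot: [-3.14, -0.0, -1.451]
force: [1.1, -0.5, -0.0]
width: 0.0528
gripper_force: 0.0
```

```bash
cat > chk.py <<'E'
from m import *
import sys
ref={"side":cv2.imread("pics/side0.png"),"scene":cv2.imread("pics/scene0.png")}
C={"side":[c3(*p) for p in((264,92),(312,207),(298,325),(290,458))],"scene":[c1(*p) for p in((344,254),(472,224),(592,245),(717,260))]}
def chk():
    for n,M in(("side",d),("scene",s)):
        im=arm.grab_frame(n); cv2.imwrite(f"pics/last_{n}.png",im)
        for i,(u,v) in enumerate(C[n]):
            hx,hy=(22,12) if n=="side" else (11,18)
            x,y=int(u),int(v); t=ref[n][y-hy:y+hy,x-hx:x+hx]; r=25
            w=im[max(0,y-hy-r):y+hy+r,max(0,x-hx-r):x+hx+r]
            m=cv2.matchTemplate(w,t,cv2.TM_CCOEFF_NORMED);_,k,_,l=cv2.minMaxLoc(m)
            print(n,i+1,"shift px",l[0]-r,l[1]-r,"score",round(k,3))
E
python3 - > /tmp/o <<'E'
from chk import *
print("=====");chk()
st=arm.get_state(); print(st["eef_pos"],st["t"]); plan([.537,.200,.28],-1.9)
E
sed '1,/=====/d' /tmp/o
```

```text
side 1 shift px 0 1 score 0.879
side 2 shift px 0 1 score 0.847
side 3 shift px 0 1 score 0.935
side 4 shift px 19 -10 score 0.831
scene 1 shift px 0 0 score 0.851
scene 2 shift px 0 0 score 0.885
scene 3 shift px 23 -7 score 0.793
scene 4 shift px -8 -10 score 0.897
[ 0.5896 -0.1163  0.3011] 13.75
shift [-3.204  0.138  0.211] calls 4 turnz -0.901 rot [-179.94    0.03  -83.02]
```

Headset 4 appears to have been knocked; the others have not moved. Headset 1 comes first.

Call:
{"fn": "arm_command", "kwargs": {"series": [0,0,0,-0.3,0.01,0,0.6,0,0,0,-0.6,0.02,0,0.6,0,0,0,-1,0.04,0,0.6]}}

```text
t: 14.12
eef_pos: [0.5738, -0.0195, 0.3003]
ee_rot: [3.141, -0.0, -1.452]
force: [1.0, 0.7, 0.6]
width: 0.0527
gripper_force: 0.0
```

Call:
{"fn": "arm_command", "kwargs": {"series": [0,0,0,-0.3,0.01,0,0.6,0,0,0,-0.6,0.02,0,0.6,0,0,0,-1,0.04,0,0.6]}}

```text
t: 14.5
eef_pos: [0.5579, 0.0795, 0.3005]
ee_rot: [3.142, -0.0, -1.452]
force: [0.6, 0.2, -0.0]
width: 0.0525
gripper_force: 0.0
```

Call:
{"fn": "arm_command", "kwargs": {"series": [0,0,-0.11,-0.3,0.01,0,0.6,0,0,-0.22,-0.6,0.02,0,0.6,0,0,-0.33,-0.9,0.04,0,0.6,0,0,-0.44,-1,0.05,0,0.6,0,0,-0.55,-1,0.05,0,0.6,0,0,-0.66,-1,0.05,0,0.6,0,0,-0.77,-1,0.05,0,0.6,0,0,-0.88,-1,0.05,0,0.6]}}

```text
t: 15.5
eef_pos: [0.5412, 0.1775, 0.3004]
ee_rot: [3.141, 0.0, -0.063]
force: [-1.1, -0.1, -0.3]
width: 0.0525
gripper_force: 0.0
```

```bash
python3 - > /tmp/o <<'E'
from chk import *
print("=====")
m=arm.camera_model("wrist"); w=arm.grab_frame("wrist"); chk()
a=cv2.imread("pics/last_side.png")
cv2.imwrite("pics/w3.png",np.hstack([cv2.resize(w,(400,300)),cv2.resize(a[220:420,180:440],(400,300))]))
print(px(m,[.537,.2,.154])); plan([.537,.200,.16],-1.9)
E
sed '1,/=====/d' /tmp/o
```

```text
side 1 shift px 0 0 score 0.973
side 2 shift px 0 0 score 0.907
side 3 shift px 0 0 score 0.904
side 4 shift px 19 -10 score 0.712
scene 1 shift px 0 0 score 0.976
scene 2 shift px 0 0 score 0.829
scene 3 shift px 0 0 score 0.772
scene 4 shift px -8 -11 score 0.816
(np.float64(256.18173445525997), np.float64(211.5490874063096))
shift [-0.058 -0.221  1.404] calls 2 turnz -0.025 rot [179.99   0.01  -4.12]
```

View pics/w3.png

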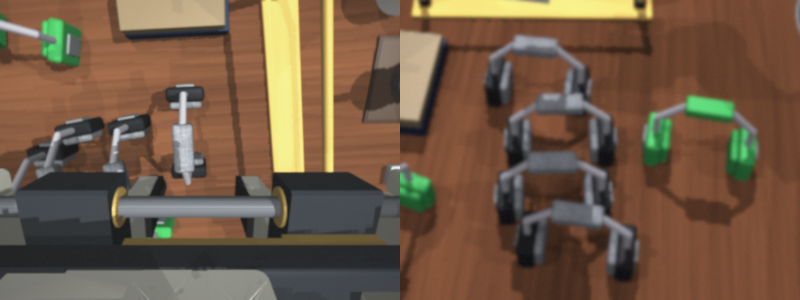

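Headset 1's pad is at (256,210) full-scale in the wrist view, as predicted. Headset 4 has moved to (577,213) in the right crop, closer to headset 3. Grasp headset 1.

Call:
{"fn": "arm_command", "kwargs": {"series": [0,0,-0.025,-0.058,-0.221,0.3,0.6,0,0,-0.025,-0.058,-0.221,0.6,0.6,0,0,-0.025,-0.058,-0.221,0.8,0.6,0,0,-0.025,-0.058,-0.221,0.9,0.6], "force": 30}}

```text
t: 16.15
eef_pos: [0.5364, 0.1999, 0.2094]
ee_rot: [3.14, 0.001, -0.033]
force: [1.0, 0.6, -0.4]
width: 0.0529
gripper_force: 0.0
```

Call:
{"fn": "arm_command", "kwargs": {"series": [0,0,0,0,0,0.25,0.6,0,0,0,0,0,0.42,0.6,0,0,0,0,0,0.504,0.6,0,0,0,0,0,0.504,0.6,0,0,0,0,0,0.504,0.2,0,0,0,0,0,0.504,0.2,0,0,0,0,0,0.504,0.2,0,0,0,0,0,0.504,0]}}

```text
t: 17.15
eef_pos: [0.5368, 0.2004, 0.1605]
ee_rot: [-3.141, -0.0, -0.029]
force: [-0.8, -0.7, 1.9]
width: 0.0256
gripper_force: 30.0
```

Call:
{"fn": "arm_command", "kwargs": {"series": [0,0,0,0,0,0,0,0,0,0,0,0,-0.1,0,0,0,0,0,0,-0.3,0,0,0,0,0,0,-0.6,0,0,0,0,0,0,-0.9,0,0,0,0,0,0,-1,0]}}

```text
t: 17.9
eef_pos: [0.5373, 0.2007, 0.2623]
ee_rot: [-3.14, -0.002, -0.029]
force: [0.4, 0.1, -1.8]
width: 0.026
gripper_force: 30.0
```

Call:
{"fn": "arm_command", "kwargs": {"series": [0,0,0,0,0,-0.2,0,0,0,0,0,0,-0.5,0,0,0,0,0,0,-0.8,0,0,0,0,0,0,-1,0]}}

```text
t: 18.4
eef_pos: [0.5366, 0.2004, 0.3607]
ee_rot: [-3.141, 0.0, -0.03]
force: [0.6, -0.1, -2.3]
width: 0.0258
gripper_force: 30.0
```

```bash
python3 - <<'E'
from h import *
plan([.692,.026,.36],-85.2)
a=arm.grab_frame("side"); cv2.imwrite("pics/s4.png",a[120:400,150:430])
E
```

```text
shift [1.605 1.697 0.007] calls 2 turnz 0.928 rot [-1.7999e+02  1.0000e-02 -1.6900e+00]
```

View pics/s4.png

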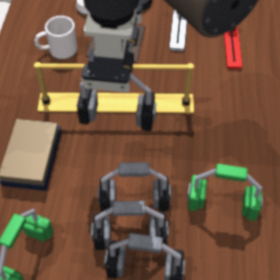

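The headset is held level. I'll turn and carry it towards the far slot.

Call:
{"fn": "arm_command", "kwargs": {"series": [0,0,0.11,0.06,0.03,0,0,0,0,0.22,0.2,0.1,0,0,0,0,0.33,0.4,0.2,0,0,0,0,0.44,0.6,0.35,0,0,0,0,0.56,0.75,0.5,0,0,0,0,0.68,0.85,0.6,0,0,0,0,0.8,0.9,0.7,0,0,0,0,0.916,0.95,0.7,0,0]}}

```text
t: 19.45
eef_pos: [0.6295, 0.1268, 0.3584]
ee_rot: [3.139, -0.0, -1.475]
force: [0.3, -0.3, -1.8]
width: 0.0258
gripper_force: 30.0
```

```bash
python3 - <<'E'
from h import *
plan([.692,.026,.36],-85.2)
E
```

```text
shift [ 1.063 -0.527 -0.016] calls 2 turnz 0.007 rot [ 1.7987e+02 -2.0000e-02 -8.4540e+01]
```

Call:
{"fn": "arm_command", "kwargs": {"series": [0,0,0.007,0.06,-0.03,0,0,0,0,0.007,0.2,-0.1,0,0,0,0,0.007,0.4,-0.2,0,0,0,0,0.007,0.6,-0.3,0,0,0,0,0.007,0.78,-0.4,0,0,0,0,0.007,0.9,-0.48,0,0,0,0,0.007,0.98,-0.527,0,0,0,0,0.007,1,-0.527,0,0]}}

```text
t: 20.45
eef_pos: [0.6925, 0.0331, 0.3598]
ee_rot: [3.141, 0.0, -1.48]
force: [0.4, 0.5, -2.0]
width: 0.0256
gripper_force: 30.0
```

Call:
{"fn": "arm_command", "kwargs": {"series": [0,0,0,0.06,0,0,0,0,0,0,0.063,0,0.1,0,0,0,0,0.063,0,0.3,0,0,0,0,0.063,0,0.5,0,0,0,0,0.063,0,0.7,0,0,0,0,0.063,0,0.85,0,0,0,0,0.063,0,0.92,0]}}

```text
t: 21.32
eef_pos: [0.6924, 0.0274, 0.267]
ee_rot: [3.14, -0.0, -1.479]
force: [0.5, 1.1, -1.4]
width: 0.0255
gripper_force: 30.0
```

```bash
python3 - <<'E'
from h import *
plan([.692,.026,.184],-85.2)
a=arm.grab_frame("scene"); b=arm.grab_frame("side")
cv2.imwrite("pics/s5.png",np.hstack([cv2.resize(a[170:310,240:380],(400,400)),cv2.resize(b[150:290,140:280],(400,400))]))
E
```

```text
shift [0.013 0.005 0.83 ] calls 1 turnz 0.005 rot [ 1.7992e+02 -1.0000e-02 -8.4740e+01]
```

View pics/s5.png

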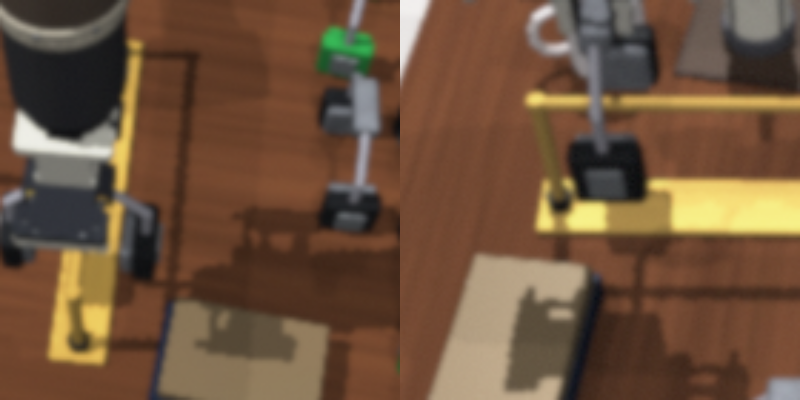

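The bar runs between the cups, one at (20,235) and one at (145,245) in the left crop. Lower and release.

Call:
{"fn": "arm_command", "kwargs": {"series": [0,0,0.005,0.013,0.005,0.1,0,0,0,0.005,0.013,0.005,0.3,0,0,0,0.005,0.013,0.005,0.5,0,0,0,0.005,0.013,0.005,0.67,0,0,0,0.005,0.013,0.005,0.77,0,0,0,0.005,0.013,0.005,0.82,0,0,0,0.005,0.013,0.005,0.84,0,0,0,0.005,0.013,0.005,0.84,0]}}

```text
t: 22.42
eef_pos: [0.6927, 0.0259, 0.1846]
ee_rot: [-3.141, 0.0, -1.487]
force: [0.1, -0.3, -1.7]
width: 0.0257
gripper_force: 30.0
```

Call:
{"fn": "arm_command", "kwargs": {"series": [0,0,0,0,0,0.01,0,0,0,0,0,0,0.02,0,0,0,0,0,0,0.03,0,0,0,0,0,0,0.03,0]}}

```text
t: 22.92
eef_pos: [0.6926, 0.0259, 0.1822]
ee_rot: [-3.141, -0.0, -1.487]
force: [-2.4, 0.6, 4.9]
width: 0.0258
gripper_force: 30.0
```

Call:
{"fn": "arm_command", "kwargs": {"series": [0,0,0,0,0,0,0.6,0,0,0,0,0,0,0.6,0,0,0,0,0,0,0.6,0,0,0,0,0,-0.2,0.6,0,0,0,0,0,-0.5,0.6,0,0,0,0,0,-0.8,0.6,0,0,0,0,0,-1,0.6]}}

```text
t: 23.8
eef_pos: [0.6929, 0.0258, 0.2828]
ee_rot: [-3.14, 0.0, -1.487]
force: [0.9, 0.5, -0.1]
width: 0.0531
gripper_force: 0.0
```

Call:
{"fn": "arm_command", "kwargs": {"series": [0,0,0,-0.3,0.2,-0.05,0.6,0,0,0,-0.6,0.4,-0.1,0.6,0,0,0,-0.937,0.59,-0.2,0.6]}}

```text
t: 24.18
eef_pos: [0.625, 0.1148, 0.3008]
ee_rot: [3.141, -0.0, -1.488]
force: [-0.0, 0.7, -0.0]
width: 0.0526
gripper_force: 0.0
```

Call:
{"fn": "arm_command", "kwargs": {"series": [0,0,0,-0.3,0.2,0,0.6,0,0,0,-0.6,0.4,0,0.6,0,0,0,-0.937,0.59,0,0.6]}}

```text
t: 24.55
eef_pos: [0.5584, 0.2035, 0.3012]
ee_rot: [-3.141, 0.0, -1.487]
force: [-0.2, 0.7, 0.1]
width: 0.0528
gripper_force: 0.0
```

Call:
{"fn": "arm_command", "kwargs": {"series": [0,0,-0.118,-0.3,0.2,0,0.6,0,0,-0.236,-0.6,0.4,0,0.6,0,0,-0.354,-0.937,0.59,0,0.6,0,0,-0.472,-0.937,0.59,0,0.6,0,0,-0.59,-0.937,0.59,0,0.6,0,0,-0.708,-0.937,0.59,0,0.6,0,0,-0.826,-0.937,0.59,0,0.6,0,0,-0.94,-0.937,0.59,0,0.6]}}

```text
t: 25.55
eef_pos: [0.4926, 0.2912, 0.3011]
ee_rot: [-3.142, 0.0, -0.005]
force: [0.4, -0.4, 0.5]
width: 0.0525
gripper_force: 0.0
```

```bash
python3 - > /tmp/o <<'E'
from chk import *
print("=====")
m=arm.camera_model("wrist"); w=arm.grab_frame("wrist"); chk()
a=cv2.imread("pics/last_side.png"); cv2.imwrite("pics/wr.png",w)
cv2.imwrite("pics/w6.png",np.hstack([cv2.resize(w,(400,300)),cv2.resize(a[150:410,140:440],(400,300))]))
print(px(m,[.493,.2905,.154])); plan([.493,.2905,.16],3.5)
E
sed '1,/=====/d' /tmp/o
```

```text
side 1 shift px -21 -23 score 0.427
side 2 shift px 0 0 score 0.912
side 3 shift px 0 0 score 0.809
side 4 shift px 19 -10 score 0.803
scene 1 shift px -21 -21 score 0.321
scene 2 shift px 0 0 score 0.994
scene 3 shift px 0 0 score 0.817
scene 4 shift px -8 -10 score 0.818
(np.float64(281.50260429863704), np.float64(205.02806836649816))
shift [0.004 0.007 1.411] calls 2 turnz -0.048 rot [-180.      0.     -0.79]
```

View pics/w6.png

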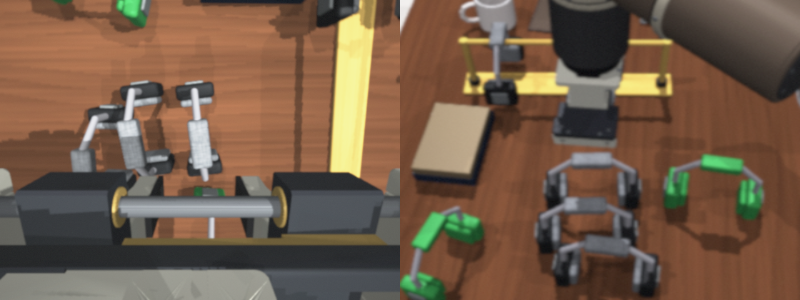

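Headset 1 hangs on the bar at (500,70) in the right crop, and headset 2's pad at (280,206) is as predicted. Take headset 2.

Call:
{"fn": "arm_command", "kwargs": {"series": [0,0,-0.048,0.004,0.007,0.3,0.6,0,0,-0.048,0.004,0.007,0.6,0.6,0,0,-0.048,0.004,0.007,0.8,0.6,0,0,-0.048,0.004,0.007,0.9,0.6]}}

```text
t: 26.2
eef_pos: [0.4927, 0.2901, 0.2101]
ee_rot: [3.141, 0.001, 0.061]
force: [0.5, -0.4, 0.2]
width: 0.0526
gripper_force: 0.0
```

Call:
{"fn": "arm_command", "kwargs": {"series": [0,0,0,0,0,0.25,0.6,0,0,0,0,0,0.42,0.6,0,0,0,0,0,0.51,0.6,0,0,0,0,0,0.51,0.6,0,0,0,0,0,0.51,0.2,0,0,0,0,0,0.51,0.2,0,0,0,0,0,0.51,0.2,0,0,0,0,0,0.51,0]}}

```text
t: 27.2
eef_pos: [0.4931, 0.2906, 0.1605]
ee_rot: [-3.141, -0.0, 0.065]
force: [-1.3, 0.1, 2.2]
width: 0.0261
gripper_force: 29.4
```

Call:
{"fn": "arm_command", "kwargs": {"series": [0,0,0,0,0,0,0,0,0,0,0,0,-0.1,0,0,0,0,0,0,-0.3,0,0,0,0,0,0,-0.6,0,0,0,0,0,0,-0.9,0,0,0,0,0,0,-1,0]}}

```text
t: 27.95
eef_pos: [0.4935, 0.291, 0.2622]
ee_rot: [-3.14, -0.002, 0.065]
force: [-0.1, -0.1, -1.7]
width: 0.0262
gripper_force: 29.5
```

Call:
{"fn": "arm_command", "kwargs": {"series": [0,0,0,0,0,-0.2,0,0,0,0,0,0,-0.5,0,0,0,0,0,0,-0.8,0,0,0,0,0,0,-1,0]}}

```text
t: 28.45
eef_pos: [0.4929, 0.2905, 0.3606]
ee_rot: [-3.142, 0.0, 0.065]
force: [0.7, -0.0, -2.4]
width: 0.0261
gripper_force: 29.5
```

Call:
{"fn": "arm_command", "kwargs": {"series": [0,0,0.08,0.03,0.06,0,0,0,0,0.19,0.1,0.18,0,0,0,0,0.3,0.2,0.36,0,0,0,0,0.42,0.3,0.54,0,0,0,0,0.54,0.4,0.7,0,0,0,0,0.66,0.45,0.8,0,0,0,0,0.78,0.48,0.87,0,0,0,0,0.9,0.5,0.9,0,0]}}

```text
t: 29.45
eef_pos: [0.5485, 0.2034, 0.3589]
ee_rot: [3.14, -0.0, -1.351]
force: [-0.5, 1.3, -1.5]
width: 0.0265
gripper_force: 29.5
```

```bash
python3 - <<'E'
from h import *
plan([.612,.0194,.36],-85.2)
E
```

```text
shift [ 1.934 -0.218 -0.011] calls 2 turnz 0.087 rot [ 1.7988e+02 -2.0000e-02 -7.7390e+01]
```

Call:
{"fn": "arm_command", "kwargs": {"series": [0,0,0,0.08,-0.01,0,0,0,0,0,0.22,-0.02,0,0,0,0,0,0.4,-0.04,0,0,0,0,0,0.6,-0.06,0,0,0,0,0,0.8,-0.08,0,0,0,0,0,0.967,-0.109,0,0]}}

```text
t: 30.2
eef_pos: [0.5815, 0.1105, 0.3602]
ee_rot: [-3.141, -0.0, -1.344]
force: [0.3, 1.0, -2.1]
width: 0.0257
gripper_force: 29.5
```

Call:
{"fn": "arm_command", "kwargs": {"series": [0,0,0.03,0.15,-0.01,0,0,0,0,0.06,0.35,-0.03,0,0,0,0,0.087,0.55,-0.05,0,0,0,0,0.087,0.75,-0.07,0,0,0,0,0.087,0.88,-0.09,0,0,0,0,0.087,0.95,-0.1,0,0,0,0,0.087,0.967,-0.109,0,0,0,0,0.087,0.967,-0.109,0,0]}}

```text
t: 31.2
eef_pos: [0.6135, 0.0206, 0.3601]
ee_rot: [3.142, 0.0, -1.48]
force: [0.2, 0.4, -1.7]
width: 0.0262
gripper_force: 29.5
```

Call:
{"fn": "arm_command", "kwargs": {"series": [0,0,0,0,0,0.1,0,0,0,0,0,0,0.3,0,0,0,0,0,0,0.5,0,0,0,0,0,0,0.7,0,0,0,0,0,0,0.85,0,0,0,0,0,0,0.92,0]}}

```text
t: 31.95
eef_pos: [0.613, 0.0205, 0.267]
ee_rot: [3.14, -0.0, -1.48]
force: [0.1, -0.1, -1.4]
width: 0.0256
gripper_force: 29.5
```

```bash
python3 - <<'E'
from h import *
print(arm.get_state()["eef_pos"],arm.get_state()["force"]);plan([.612,.0194,.184],-85.2)
E
```

```text
[0.61304209 0.02053965 0.26699694] [ 0.13043945 -0.11572998 -1.41111749]
shift [0.01  0.011 0.83 ] calls 1 turnz 0.004 rot [ 1.7992e+02 -1.0000e-02 -8.4810e+01]
```

Call:
{"fn": "arm_command", "kwargs": {"series": [0,0,0.005,0.01,0.01,0.1,0,0,0,0.005,0.01,0.01,0.3,0,0,0,0.005,0.01,0.01,0.5,0,0,0,0.005,0.01,0.01,0.67,0,0,0,0.005,0.01,0.01,0.77,0,0,0,0.005,0.01,0.01,0.82,0,0,0,0.005,0.01,0.01,0.84,0,0,0,0.005,0.01,0.01,0.86,0]}}

```text
t: 32.95
eef_pos: [0.6129, 0.0194, 0.1826]
ee_rot: [-3.141, 0.0, -1.488]
force: [-0.7, 0.2, -2.2]
width: 0.0257
gripper_force: 29.5
```

Call:
{"fn": "arm_command", "kwargs": {"series": [0,0,0,0,0,0.01,0,0,0,0,0,0,0.01,0,0,0,0,0,0,0.01,0]}}

```text
t: 33.33
eef_pos: [0.6129, 0.0193, 0.1824]
ee_rot: [-3.14, 0.0, -1.488]
force: [-2.4, 1.1, 6.3]
width: 0.0261
gripper_force: 29.5
```

Call:
{"fn": "arm_command", "kwargs": {"series": [0,0,0,0,0,0,0.6,0,0,0,0,0,0,0.6,0,0,0,0,0,0,0.6,0,0,0,0,0,-0.2,0.6,0,0,0,0,0,-0.5,0.6,0,0,0,0,0,-0.8,0.6,0,0,0,0,0,-1,0.6]}}

```text
t: 34.2
eef_pos: [0.6129, 0.0193, 0.2827]
ee_rot: [-3.14, 0.0, -1.488]
force: [-0.3, 0.6, -0.4]
width: 0.0529
gripper_force: 0.0
```

Call:
{"fn": "arm_command", "kwargs": {"series": [0,0,0,-0.3,0.07,-0.05,0.6,0,0,0,-0.6,0.14,-0.1,0.6,0,0,0,-0.924,0.22,-0.2,0.6]}}

```text
t: 34.58
eef_pos: [0.5825, 0.1102, 0.3009]
ee_rot: [3.141, -0.0, -1.489]
force: [0.7, -0.4, 0.3]
width: 0.0529
gripper_force: 0.0
```

Call:
{"fn": "arm_command", "kwargs": {"series": [0,0,0,-0.3,0.07,0,0.6,0,0,0,-0.6,0.14,0,0.6,0,0,0,-0.924,0.22,0,0.6]}}

```text
t: 34.95
eef_pos: [0.5531, 0.2007, 0.3011]
ee_rot: [-3.142, 0.0, -1.489]
force: [0.6, 1.0, -0.3]
width: 0.0528
gripper_force: 0.0
```

Call:
{"fn": "arm_command", "kwargs": {"series": [0,0,-0.118,-0.3,0.07,0,0.6,0,0,-0.236,-0.6,0.14,0,0.6,0,0,-0.354,-0.924,0.22,0,0.6,0,0,-0.472,-0.924,0.22,0,0.6,0,0,-0.59,-0.924,0.22,0,0.6,0,0,-0.708,-0.924,0.22,0,0.6,0,0,-0.826,-0.924,0.22,0,0.6,0,0,-0.94,-0.924,0.22,0,0.6]}}

```text
t: 35.95
eef_pos: [0.524, 0.2901, 0.301]
ee_rot: [3.141, 0.0, -0.006]
force: [0.9, 0.8, -0.4]
width: 0.0527
gripper_force: 0.0
```

```bash
python3 - > /tmp/o <<'E'
from chk import *
import pickle
print("=====")
m=arm.camera_model("wrist"); w=arm.grab_frame("wrist"); chk(); pickle.dump(m,open("mw.pkl","wb"))
a=cv2.imread("pics/last_side.png"); b=cv2.imread("pics/last_scene.png")
k=lambda i:cv2.resize(i,(400,300),interpolation=cv2.INTER_CUBIC)
cv2.imwrite("pics/w7.png",np.vstack([np.hstack([k(w[:315,:420]),k(a[270:420,200:400])]),np.hstack([k(b[160:280,300:460]),k(a[140:290,160:360])])]))
print(px(m,[.494,.380,.154])); plan([.494,.38,.16],6.2)
E
sed '1,/=====/d' /tmp/o
```

```text
side 1 shift px -7 -12 score 0.475
side 2 shift px -25 -15 score 0.361
side 3 shift px 1 0 score 0.593
side 4 shift px 20 -10 score 0.716
scene 1 shift px -21 -21 score 0.366
scene 2 shift px 1 2 score 0.348
scene 3 shift px 0 0 score 0.733
scene 4 shift px -8 -11 score 0.775
(np.float64(184.22186769915805), np.float64(237.21555601314208))
shift [-0.313 -0.894  1.41 ] calls 2 turnz -0.078 rot [179.99   0.01  -0.86]
```

View pics/w7.png

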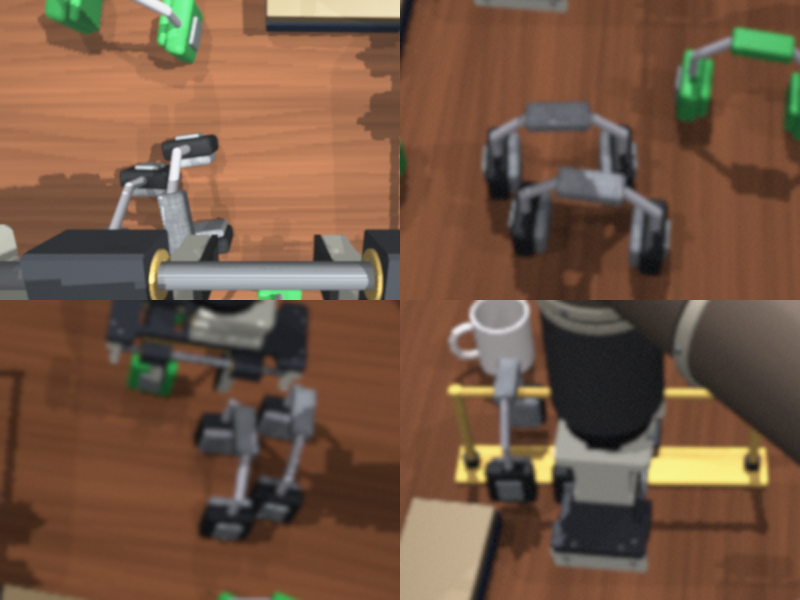

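The side crop shows headset 3 where it was and headset 4 askew beside it, at (590,185). Measure the gap.

```bash
python3 - > /tmp/o <<'E'
from m import *
print("=====")
P,e=tri((420.8,204.8),(295,362.5)); print(P,e)
P,e=tri((397.2,212.8),(279,328.5)); print("H3",P,e)
E1=at(d,279,358.5,.146);E2=at(d,311.5,368,.146);print(E1,E2,np.linalg.norm(E1-E2),np.degrees(np.arctan2(*(E1-E2)[[1,0]])))
# template shift estimate
P,e=tri((c1(717,260)[0]-8,c1(717,260)[1]-10.5),(c3(290,458)[0]+19.5,c3(290,458)[1]-10));print(P,e)
E
sed '1,/=====/d' /tmp/o
```

```text
[0.4576 0.4465 0.1449] 0.001733130300185683
H3 [0.4959 0.3789 0.1409] 0.0008295061896874667
[0.4893 0.4429 0.146 ] [0.4263 0.4552 0.146 ] 0.06417345349075987 -11.12703679167653
[0.4559 0.4473 0.1451] 0.0002854389883177511
```

Headset 4 is at (0.457,0.446) with yaw -11°. Taking it first leaves more finger clearance: the fingers reach 43 mm out and headset 3's pad starts at 55 mm.

```bash
python3 - <<'E'
from h import *
plan([.457,.4465,.26],-11)
E
```

```text
shift [-0.693 -1.553  0.41 ] calls 2 turnz 0.113 rot [ 1.7999e+02  1.0000e-02 -8.6000e-01]
```

Call:
{"fn": "arm_command", "kwargs": {"series": [0,0,0,-0.12,-0.26,0,0.5,0,0,0,-0.24,-0.52,0,0.5,0,0,0,-0.346,-0.776,0,0.5]}}

```text
t: 36.48
eef_pos: [0.49, 0.3688, 0.3012]
ee_rot: [-3.142, -0.0, -0.017]
force: [0.0, -0.3, -0.3]
width: 0.0436
gripper_force: 0.0
```

Call:
{"fn": "arm_command", "kwargs": {"series": [0,0,0.05,-0.12,-0.26,0,0.5,0,0,0.113,-0.24,-0.52,0,0.5,0,0,0.113,-0.346,-0.776,0,0.5,0,0,0.113,-0.346,-0.776,0,0.5]}}

```text
t: 36.98
eef_pos: [0.4558, 0.4479, 0.3006]
ee_rot: [3.141, 0.0, -0.187]
force: [-0.1, -0.6, -0.1]
width: 0.0438
gripper_force: 0.0
```

```bash
cat > pad.py <<'E'
from h import *
def pad(x,y,yaw):
    # brightness blob of the pad's top in the wrist picture near the predicted place
    m=arm.camera_model("wrist"); w=arm.grab_frame("wrist"); cv2.imwrite("pics/wr.png",w)
    u,v=map(int,px(m,[x,y,.154])); hsv=cv2.cvtColor(w,cv2.COLOR_BGR2HSV)
    mk=((hsv[...,1]<60)&(hsv[...,2]>90)).astype(np.uint8); mk[242:]=0
    mk=cv2.morphologyEx(mk,cv2.MORPH_OPEN,np.ones((11,11),np.uint8))
    n,l,s,c=cv2.connectedComponentsWithStats(mk)
    print("pred",u,v)
    for i in range(1,n):
        if s[i,4]>150:
            pts=np.argwhere(l==i)[:,::-1].astype(np.float32); r=cv2.minAreaRect(pts); q=cv2.boxPoints(r)
            W=np.array([at(m,*k,.152)[:2] for k in q]); print(s[i],"ctr",W.mean(0).round(4),"sides",np.linalg.norm(W[1]-W[0]).round(3),np.linalg.norm(W[2]-W[1]).round(3),"dirs",[round(np.degrees(np.arctan2(*(b)[::-1])),1) for b in (W[1]-W[0],W[2]-W[1])])
E
python3 - <<'E'
from pad import *
pad(.457,.4465,-11); plan([.457,.4465,.16],-11)
E
```

```text
pred 281 203
[ 314   72   55  134 3614] ctr [0.5007 0.3854] sides 0.04 0.114 dirs [np.float64(-97.1), np.float64(177.4)]
[ 260  123   45  119 2886] ctr [0.4736 0.443 ] sides 0.033 0.108 dirs [np.float64(-96.5), np.float64(174.7)]
shift [0.009 0.003 1.407] calls 2 turnz 0.003 rot [ 1.7996e+02  1.0000e-02 -1.0770e+01]
```

```bash
python3 - <<'E'
from h import *
w=cv2.imread("pics/wr.png"); hsv=cv2.cvtColor(w,cv2.COLOR_BGR2HSV); m=arm.camera_model("wrist")
mk=((hsv[...,1]<60)&(hsv[...,2]>90))
for v in range(150,245,8):
    r=mk[v]; d=np.diff(np.r_[0,r.astype(int),0]); a=np.where(d==1)[0];b=np.where(d==-1)[0]
    print(v,[(x,y) for x,y in zip(a,b) if y-x>5 and x>200 and x<400],at(m,281,v,.154)[:2].round(3))
E
```

```text
150 [(np.int64(254), np.int64(280)), (np.int64(332), np.int64(365))] [0.504 0.438]
158 [(np.int64(268), np.int64(281)), (np.int64(335), np.int64(367))] [0.498 0.439]
166 [(np.int64(270), np.int64(286)), (np.int64(337), np.int64(369))] [0.491 0.44 ]
174 [(np.int64(262), np.int64(292)), (np.int64(328), np.int64(337)), (np.int64(339), np.int64(371))] [0.484 0.441]
182 [(np.int64(263), np.int64(293)), (np.int64(320), np.int64(362))] [0.477 0.443]
190 [(np.int64(264), np.int64(294)), (np.int64(322), np.int64(331)), (np.int64(349), np.int64(368))] [0.47  0.444]
198 [(np.int64(266), np.int64(295)), (np.int64(343), np.int64(361))] [0.463 0.445]
206 [(np.int64(267), np.int64(297)), (np.int64(339), np.int64(345)), (np.int64(350), np.int64(359))] [0.455 0.447]
214 [(np.int64(267), np.int64(305))] [0.448 0.448]
222 [(np.int64(265), np.int64(307))] [0.44 0.45]
230 [(np.int64(270), np.int64(300))] [0.433 0.451]
238 [(np.int64(280), np.int64(293))] [0.425 0.452]
```

The wrist edges give headset 4 a yaw of about -2°, and the same method gives headset 3 its known +6°. I'll grasp at yaw -2.

Call:
{"fn": "arm_command", "kwargs": {"series": [0,0,-0.097,0.02,0,0.3,0.5,0,0,-0.097,0.02,0,0.6,0.5,0,0,-0.097,0.02,0,0.8,0.5,0,0,-0.097,0.02,0,0.9,0.5]}}

```text
t: 37.52
eef_pos: [0.4587, 0.4448, 0.2101]
ee_rot: [3.14, 0.001, -0.038]
force: [-0.3, 0.5, 1.2]
width: 0.0444
gripper_force: 0.0
```

Call:
{"fn": "arm_command", "kwargs": {"series": [0,0,0,0,0,0.25,0.5,0,0,0,0,0,0.42,0.5,0,0,0,0,0,0.507,0.5,0,0,0,0,0,0.507,0.5,0,0,0,0,0,0.507,0.2,0,0,0,0,0,0.507,0.2,0,0,0,0,0,0.507,0.2,0,0,0,0,0,0.507,0]}}

```text
t: 38.52
eef_pos: [0.4588, 0.4461, 0.1612]
ee_rot: [-3.141, -0.001, -0.037]
force: [-0.8, -0.0, 4.1]
width: 0.0256
gripper_force: 30.0
```

Call:
{"fn": "arm_command", "kwargs": {"series": [0,0,0,0,0,0,0,0,0,0,0,0,-0.1,0,0,0,0,0,0,-0.3,0,0,0,0,0,0,-0.6,0,0,0,0,0,0,-0.9,0,0,0,0,0,0,-1,0]}}

```text
t: 39.28
eef_pos: [0.4589, 0.4462, 0.2623]
ee_rot: [-3.139, -0.001, -0.037]
force: [0.6, 0.0, -2.2]
width: 0.0263
gripper_force: 30.0
```

Call:
{"fn": "arm_command", "kwargs": {"series": [0,0,0,0,0,-0.2,0,0,0,0,0,0,-0.5,0,0,0,0,0,0,-0.8,0,0,0,0,0,0,-1,0]}}

```text
t: 39.78
eef_pos: [0.4585, 0.4457, 0.3608]
ee_rot: [3.141, 0.0, -0.037]
force: [0.2, 0.5, -1.9]
width: 0.0259
gripper_force: 30.0
```

```bash
python3 - <<'E'
from h import *
print(arm.get_state()["force"]); plan([.532,.0126,.36],-85.2)
E
```

```text
[ 0.17795055  0.53514141 -1.86898503]
shift [0.895 4.301 0.008] calls 5 turnz 0.923 rot [ 1.7998e+02  3.0000e-02 -2.1300e+00]
```

Call:
{"fn": "arm_command", "kwargs": {"series": [0,0,0,0.02,0.08,0,0,0,0,0,0.05,0.22,0,0,0,0,0,0.08,0.4,0,0,0,0,0,0.14,0.65,0,0,0,0,0,0.2,0.9,0,0]}}

```text
t: 40.4
eef_pos: [0.4755, 0.3529, 0.3604]
ee_rot: [3.141, 0.0, -0.037]
force: [0.8, -0.2, -1.9]
width: 0.0255
gripper_force: 30.0
```

Call:
{"fn": "arm_command", "kwargs": {"series": [0,0,0,0.05,0.25,0,0,0,0,0,0.1,0.5,0,0,0,0,0,0.15,0.7,0,0,0,0,0,0.2,0.9,0,0]}}

```text
t: 40.9
eef_pos: [0.4922, 0.2631, 0.3606]
ee_rot: [-3.141, -0.0, -0.037]
force: [-1.2, 0.4, -2.8]
width: 0.0258
gripper_force: 30.0
```

Call:
{"fn": "arm_command", "kwargs": {"series": [0,0,0,0.05,0.25,0,0,0,0,0,0.1,0.5,0,0,0,0,0,0.15,0.7,0,0,0,0,0,0.2,0.9,0,0]}}

```text
t: 41.4
eef_pos: [0.5089, 0.1726, 0.3605]
ee_rot: [-3.142, -0.0, -0.037]
force: [-0.2, -0.2, -2.2]
width: 0.0259
gripper_force: 30.0
```

Call:
{"fn": "arm_command", "kwargs": {"series": [0,0,0.115,0.05,0.2,0,0,0,0,0.23,0.1,0.4,0,0,0,0,0.345,0.15,0.6,0,0,0,0,0.46,0.2,0.7,0,0,0,0,0.575,0.2,0.8,0,0,0,0,0.69,0.2,0.85,0,0,0,0,0.81,0.2,0.9,0,0,0,0,0.923,0.2,0.9,0,0]}}

```text
t: 42.4
eef_pos: [0.5253, 0.0823, 0.3604]
ee_rot: [3.141, -0.0, -1.493]
force: [0.3, 0.4, -1.9]
width: 0.0256
gripper_force: 30.0
```

```bash
python3 - <<'E'
from h import *
print(arm.get_state()["eef_pos"]); plan([.532,.0126,.182],-85.2)
E
```

```text
[0.52532204 0.08227627 0.36039725]
shift [ 0.7   -0.013  1.784] calls 2 turnz -0.004 rot [179.99  -0.   -85.55]
```

Call:
{"fn": "arm_command", "kwargs": {"series": [0,0,0,0.06,0,0,0,0,0,0,0.18,0,0,0,0,0,0,0.35,0,0,0,0,0,0,0.5,0,0,0,0,0,0,0.62,-0.01,0,0,0,0,0,0.68,-0.013,0,0,0,0,0,0.7,-0.013,0,0,0,0,0,0.7,-0.013,0,0]}}

```text
t: 43.4
eef_pos: [0.5324, 0.0135, 0.3604]
ee_rot: [3.142, 0.0, -1.487]
force: [0.5, -0.4, -1.9]
width: 0.0256
gripper_force: 30.0
```

Call:
{"fn": "arm_command", "kwargs": {"series": [0,0,0,0,0,0.1,0,0,0,0,0,0,0.3,0,0,0,0,0,0,0.5,0,0,0,0,0,0,0.7,0,0,0,0,0,0,0.85,0,0,0,0,0,0,0.92,0]}}

```text
t: 44.15
eef_pos: [0.532, 0.0135, 0.2673]
ee_rot: [3.14, -0.0, -1.487]
force: [0.1, -0.3, -1.4]
width: 0.0259
gripper_force: 30.0
```

```bash
python3 - <<'E'
from h import *
print(arm.get_state()["eef_pos"],arm.get_state()["force"]); plan([.532,.0126,.182],-85.2)
E
```

```text
[0.53201481 0.01348327 0.2673452 ] [ 0.13614604 -0.30495438 -1.44732115]
shift [0.009 0.001 0.853] calls 1 turnz 0.0 rot [ 1.7992e+02 -2.0000e-02 -8.5180e+01]
```

Call:
{"fn": "arm_command", "kwargs": {"series": [0,0,0,0.009,0,0.1,0,0,0,0,0.009,0,0.3,0,0,0,0,0.009,0,0.5,0,0,0,0,0.009,0,0.67,0,0,0,0,0.009,0,0.77,0,0,0,0,0.009,0,0.82,0,0,0,0,0.009,0,0.84,0,0,0,0,0.009,0,0.855,0]}}

```text
t: 45.15
eef_pos: [0.5328, 0.0126, 0.1834]
ee_rot: [-3.141, 0.0, -1.487]
force: [0.1, 0.6, -1.1]
width: 0.0257
gripper_force: 30.0
```

Call:
{"fn": "arm_command", "kwargs": {"series": [0,0,0,0,0,0.008,0,0,0,0,0,0,0.008,0,0,0,0,0,0,0.008,0]}}

```text
t: 45.52
eef_pos: [0.5328, 0.0126, 0.183]
ee_rot: [-3.14, 0.0, -1.487]
force: [-2.1, -0.1, 5.4]
width: 0.0253
gripper_force: 30.0
```

Call:
{"fn": "arm_command", "kwargs": {"series": [0,0,0,0,0,0,0.6,0,0,0,0,0,0,0.6,0,0,0,0,0,0,0.6,0,0,0,0,0,-0.2,0.6,0,0,0,0,0,-0.5,0.6,0,0,0,0,0,-0.8,0.6,0,0,0,0,0,-1,0.6]}}

```text
t: 46.4
eef_pos: [0.5328, 0.0126, 0.2836]
ee_rot: [-3.14, 0.0, -1.487]
force: [-0.3, 0.5, -1.0]
width: 0.053
gripper_force: 0.0
```

Call:
{"fn": "arm_command", "kwargs": {"series": [0,0,0,-0.3,0,-0.05,0.6,0,0,0,-0.6,0,-0.1,0.6,0,0,0,-0.923,0.02,-0.2,0.6]}}

```text
t: 46.78
eef_pos: [0.5224, 0.105, 0.3019]
ee_rot: [3.141, -0.0, -1.488]
force: [0.6, 0.3, 0.3]
width: 0.0532
gripper_force: 0.0
```

Call:
{"fn": "arm_command", "kwargs": {"series": [0,0,0,-0.3,0,0,0.6,0,0,0,-0.6,0,0,0.6,0,0,0,-0.923,0.02,0,0.6]}}

```text
t: 47.15
eef_pos: [0.5128, 0.197, 0.302]
ee_rot: [3.142, -0.0, -1.487]
force: [-0.3, -0.4, -0.2]
width: 0.0524
gripper_force: 0.0
```

Call:
{"fn": "arm_command", "kwargs": {"series": [0,0,0,-0.3,0,0,0.6,0,0,0,-0.6,0,0,0.6,0,0,0,-0.923,0.02,0,0.6]}}

```text
t: 47.52
eef_pos: [0.5031, 0.2889, 0.302]
ee_rot: [3.141, -0.0, -1.487]
force: [0.5, -0.5, 0.4]
width: 0.0525
gripper_force: 0.0
```

Call:
{"fn": "arm_command", "kwargs": {"series": [0,0,-0.118,-0.3,0,0,0.6,0,0,-0.236,-0.6,0,0,0.6,0,0,-0.354,-0.923,0.02,0,0.6,0,0,-0.472,-0.923,0.02,0,0.6,0,0,-0.59,-0.923,0.02,0,0.6,0,0,-0.708,-0.923,0.02,0,0.6,0,0,-0.826,-0.923,0.02,0,0.6,0,0,-0.94,-0.923,0.02,0,0.6]}}

```text
t: 48.52
eef_pos: [0.4935, 0.3797, 0.3019]
ee_rot: [3.141, 0.0, -0.004]
force: [-0.2, -0.3, 0.4]
width: 0.0526
gripper_force: 0.0
```

```bash
python3 - > /tmp/o <<'E'
from chk import *
print("=====")
chk(); m=arm.camera_model("wrist"); w=arm.grab_frame("wrist"); hsv=cv2.cvtColor(w,cv2.COLOR_BGR2HSV)
mk=((hsv[...,1]<60)&(hsv[...,2]>90))
for v in range(166,240,8):
    r=mk[v]; q=np.diff(np.r_[0,r.astype(int),0]); a=np.where(q==1)[0];b=np.where(q==-1)[0]
    print(v,[(x,y,at(m,(x+y)/2,v,.154)[:2].round(3)) for x,y in zip(a.tolist(),b.tolist()) if y-x>8 and x>200 and x<350])
plan([.494,.38,.16],6)
E
sed '1,/=====/d' /tmp/o
```

```text
side 1 shift px -7 17 score 0.492
side 2 shift px 3 -18 score 0.528
side 3 shift px 0 1 score 0.819
side 4 shift px 1 11 score 0.352
scene 1 shift px 4 -25 score 0.35
scene 2 shift px 2 1 score 0.406
scene 3 shift px 0 0 score 0.974
scene 4 shift px -7 2 score 0.284
166 [(270, 288, array([0.529, 0.381]))]
174 [(262, 292, array([0.522, 0.383]))]
182 [(263, 293, array([0.515, 0.382]))]
190 [(264, 294, array([0.508, 0.381]))]
198 [(266, 294, array([0.5 , 0.38]))]
206 [(267, 296, array([0.493, 0.379]))]
214 [(266, 304, array([0.485, 0.376]))]
222 [(264, 306, array([0.478, 0.376]))]
230 [(269, 299, array([0.47 , 0.377]))]
238 [(280, 292, array([0.462, 0.375]))]
shift [ 0.005 -0.003  1.419] calls 2 turnz -0.075 rot [179.98   0.01  -0.77]
```

Call:
{"fn": "arm_command", "kwargs": {"series": [0,0,-0.075,0.005,-0.003,0.3,0.6,0,0,-0.075,0.005,-0.003,0.6,0.6,0,0,-0.075,0.005,-0.003,0.8,0.6,0,0,-0.075,0.005,-0.003,0.9,0.6]}}

```text
t: 49.18
eef_pos: [0.4938, 0.3796, 0.2109]
ee_rot: [3.14, 0.001, 0.104]
force: [0.2, -0.9, 0.5]
width: 0.0525
gripper_force: 0.0
```

Call:
{"fn": "arm_command", "kwargs": {"series": [0,0,0,0,0,0.25,0.6,0,0,0,0,0,0.42,0.6,0,0,0,0,0,0.519,0.6,0,0,0,0,0,0.519,0.6,0,0,0,0,0,0.519,0.2,0,0,0,0,0,0.519,0.2,0,0,0,0,0,0.519,0.2,0,0,0,0,0,0.519,0]}}

```text
t: 50.18
eef_pos: [0.4941, 0.3801, 0.1607]
ee_rot: [-3.141, -0.0, 0.107]
force: [-0.4, 0.3, 2.2]
width: 0.0254
gripper_force: 29.9
```

Call:
{"fn": "arm_command", "kwargs": {"series": [0,0,0,0,0,0,0,0,0,0,0,0,-0.1,0,0,0,0,0,0,-0.3,0,0,0,0,0,0,-0.6,0,0,0,0,0,0,-0.9,0,0,0,0,0,0,-1,0]}}

```text
t: 50.92
eef_pos: [0.4945, 0.3805, 0.2625]
ee_rot: [-3.139, -0.002, 0.108]
force: [0.3, -0.0, -1.4]
width: 0.0254
gripper_force: 29.9
```

Call:
{"fn": "arm_command", "kwargs": {"series": [0,0,0,0,0,-0.2,0,0,0,0,0,0,-0.5,0,0,0,0,0,0,-0.8,0,0,0,0,0,0,-1,0]}}

```text
t: 51.42
eef_pos: [0.4939, 0.38, 0.3608]
ee_rot: [-3.142, 0.0, 0.107]
force: [-0.1, -0.0, -1.7]
width: 0.0256
gripper_force: 29.9
```

Call:
{"fn": "arm_command", "kwargs": {"series": [0,0,0,-0.02,0.08,0,0,0,0,0,-0.05,0.22,0,0,0,0,0,-0.1,0.45,0,0,0,0,0,-0.15,0.7,0,0,0,0,0,-0.2,0.92,0,0]}}

```text
t: 52.05
eef_pos: [0.4837, 0.2841, 0.3603]
ee_rot: [-3.142, -0.0, 0.107]
force: [-0.5, -0.0, -2.4]
width: 0.0258
gripper_force: 29.9
```

Call:
{"fn": "arm_command", "kwargs": {"series": [0,0,0,-0.05,0.23,0,0,0,0,0,-0.1,0.46,0,0,0,0,0,-0.15,0.69,0,0,0,0,0,-0.2,0.92,0,0]}}

```text
t: 52.55
eef_pos: [0.4738, 0.1913, 0.3603]
ee_rot: [-3.142, -0.0, 0.107]
force: [0.6, 0.6, -1.6]
width: 0.0258
gripper_force: 29.9
```

Call:
{"fn": "arm_command", "kwargs": {"series": [0,0,0.11,-0.05,0.23,0,0,0,0,0.23,-0.1,0.46,0,0,0,0,0.345,-0.15,0.65,0,0,0,0,0.46,-0.2,0.8,0,0,0,0,0.575,-0.2,0.87,0,0,0,0,0.69,-0.2,0.9,0,0,0,0,0.81,-0.2,0.92,0,0,0,0,0.92,-0.2,0.92,0,0]}}

```text
t: 53.55
eef_pos: [0.4638, 0.0983, 0.3603]
ee_rot: [-3.142, 0.0, -1.344]
force: [0.3, 0.3, -2.5]
width: 0.0258
gripper_force: 29.9
```

```bash
python3 - <<'E'
from h import *
print(arm.get_state()["eef_pos"]); plan([.452,.006,.182],-85.2)
E
```

```text
[0.46381359 0.09827749 0.3602886 ]
shift [0.873 0.323 1.783] calls 2 turnz 0.091 rot [-179.99    0.    -77.  ]
```

Call:
{"fn": "arm_command", "kwargs": {"series": [0,0,0.03,0.06,0.02,0,0,0,0,0.06,0.2,0.08,0,0,0,0,0.091,0.4,0.15,0,0,0,0,0.091,0.6,0.22,0,0,0,0,0.091,0.75,0.28,0,0,0,0,0.091,0.84,0.31,0,0,0,0,0.091,0.873,0.323,0,0,0,0,0.091,0.873,0.323,0,0]}}

```text
t: 54.55
eef_pos: [0.4528, 0.0068, 0.3602]
ee_rot: [3.142, 0.0, -1.481]
force: [-0.4, 0.2, -2.1]
width: 0.0256
gripper_force: 29.9
```

Call:
{"fn": "arm_command", "kwargs": {"series": [0,0,0,0,0,0.1,0,0,0,0,0,0,0.3,0,0,0,0,0,0,0.5,0,0,0,0,0,0,0.7,0,0,0,0,0,0,0.85,0,0,0,0,0,0,0.92,0]}}

```text
t: 55.3
eef_pos: [0.4524, 0.0069, 0.2672]
ee_rot: [3.14, -0.0, -1.48]
force: [0.2, 0.1, -1.1]
width: 0.026
gripper_force: 29.9
```

```bash
python3 - <<'E'
from h import *
print(arm.get_state()["eef_pos"],arm.get_state()["force"]); plan([.452,.006,.182],-85.2)
E
```

```text
[0.45241339 0.0068937  0.26718072] [ 0.15805871  0.06008508 -1.11924416]
shift [0.009 0.005 0.852] calls 1 turnz 0.004 rot [ 1.7992e+02 -2.0000e-02 -8.4810e+01]
```

Call:
{"fn": "arm_command", "kwargs": {"series": [0,0,0.005,0.009,0,0.1,0,0,0,0.005,0.009,0,0.3,0,0,0,0.005,0.009,0,0.5,0,0,0,0.005,0.009,0,0.67,0,0,0,0.005,0.009,0,0.77,0,0,0,0.005,0.009,0,0.82,0,0,0,0.005,0.009,0,0.84,0,0,0,0.005,0.009,0,0.855,0]}}

```text
t: 56.3
eef_pos: [0.4531, 0.006, 0.1831]
ee_rot: [-3.141, 0.0, -1.488]
force: [0.1, 0.2, -1.0]
width: 0.0255
gripper_force: 29.9
```

Call:
{"fn": "arm_command", "kwargs": {"series": [0,0,0,0,0,0.01,0,0,0,0,0,0,0.014,0,0,0,0,0,0,0.014,0]}}

```text
t: 56.68
eef_pos: [0.4531, 0.006, 0.1823]
ee_rot: [-3.141, 0.0, -1.488]
force: [-3.1, 0.0, 5.5]
width: 0.0253
gripper_force: 30.0
```

Call:
{"fn": "arm_command", "kwargs": {"series": [0,0,0,0,0,0,0.6,0,0,0,0,0,0,0.6,0,0,0,0,0,0,0.6,0,0,0,0,0,-0.2,0.6,0,0,0,0,0,-0.5,0.6,0,0,0,0,0,-0.8,0.6,0,0,0,0,0,-1,0.6]}}

```text
t: 57.55
eef_pos: [0.4532, 0.0059, 0.2828]
ee_rot: [-3.14, 0.0, -1.488]
force: [0.2, 0.8, -0.5]
width: 0.0523
gripper_force: 0.0
```

Call:
{"fn": "arm_command", "kwargs": {"series": [0,0,0,0.3,0.05,-0.1,0.6,0,0,0,0.6,0.1,-0.1,0.6,0,0,0,0.84,0.146,-0.1,0.6]}}

```text
t: 57.92
eef_pos: [0.445, -0.0799, 0.2915]
ee_rot: [-3.141, 0.0, -1.489]
force: [0.4, -0.5, -0.8]
width: 0.053
gripper_force: 0.0
```

Call:
{"fn": "arm_command", "kwargs": {"series": [0,0,0,0.3,0.05,0,0.6,0,0,0,0.6,0.1,0,0.6,0,0,0,0.84,0.146,0,0.6]}}

```text
t: 58.3
eef_pos: [0.4373, -0.165, 0.2913]
ee_rot: [3.142, -0.0, -1.489]
force: [0.4, -0.0, -0.2]
width: 0.0528
gripper_force: 0.0
```

Call:
{"fn": "arm_command", "kwargs": {"series": [0,0,0,0.3,0.05,0,0.6,0,0,0,0.6,0.1,0,0.6,0,0,0,0.84,0.146,0,0.6]}}

```text
t: 58.68
eef_pos: [0.4297, -0.25, 0.2912]
ee_rot: [3.141, -0.0, -1.489]
force: [0.1, -0.6, 0.2]
width: 0.0522
gripper_force: 0.0
```

Call:
{"fn": "arm_command", "kwargs": {"series": [0,0,0.03,0.3,0.05,0,0.6,0,0,0.065,0.6,0.1,0,0.6,0,0,0.065,0.84,0.146,0,0.6,0,0,0.065,0.84,0.146,0,0.6]}}

```text
t: 59.18
eef_pos: [0.4219, -0.3349, 0.2907]
ee_rot: [3.141, 0.0, -1.593]
force: [-0.2, 0.0, 1.2]
width: 0.0527
gripper_force: 0.0
```

```bash
python3 - <<'E'
from h import *
a=arm.grab_frame("scene"); b=arm.grab_frame("side"); k=lambda i:cv2.resize(i,(400,300),interpolation=cv2.INTER_CUBIC); w=arm.grab_frame("wrist")
cv2.imwrite("pics/f.png",np.vstack([np.hstack([k(a[150:300,140:340]),k(b[130:295,160:380])]),np.hstack([k(w[:315,70:490]),k(b[30:210,180:420])])]))
m=arm.camera_model("wrist"); print(px(m,[.4225,-.334,.054]),px(m,[.4225,-.214,.054])); plan([.4225,-.334,.05],-91)
E
```

```text
(np.float64(278.39019255458396), np.float64(184.83292926514565)) (np.float64(280.2380944478831), np.float64(277.95497047871527))
shift [ 0.006 -0.003  2.412] calls 3 turnz -0.002 rot [ 1.7999e+02  1.0000e-02 -9.1140e+01]
```

View pics/f.png

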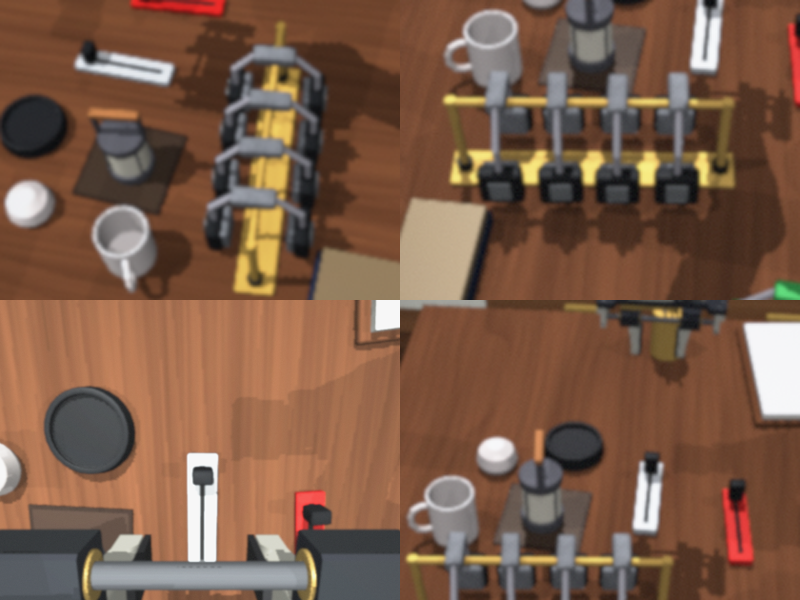

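All four headsets hang on the bar and the lantern stands on the mat. The selector is at its right stop, with its grip at (203,473) in the wrist crop. Now I'll push it left with shut fingers from behind.

Call:
{"fn": "arm_command", "kwargs": {"series": [0,0,0,0.15,0,0.2,0,0,0,0,0.32,0,0.6,0,0,0,0,0.32,0,1,0]}}

```text
t: 59.7
eef_pos: [0.422, -0.3657, 0.1906]
ee_rot: [-3.14, -0.0, -1.59]
force: [0.2, -0.4, -1.5]
width: 0.0281
gripper_force: 0.0
```

Call:
{"fn": "arm_command", "kwargs": {"series": [0,0,0,0,0,0.35,0,0,0,0,0,0,0.7,0,0,0,0,0,0,1,0]}}

```text
t: 60.08
eef_pos: [0.4218, -0.3648, 0.0904]
ee_rot: [3.142, 0.0, -1.589]
force: [-0.3, -0.2, 0.5]
width: 0.0016
gripper_force: 0.0
```

Call:
{"fn": "arm_command", "kwargs": {"series": [0,0,0,0,0,0.15,0,0,0,0,0,0,0.3,0,0,0,0,0,0,0.36,0,0,0,0,0,0,0.36,0]}}

```text
t: 60.58
eef_pos: [0.4217, -0.3658, 0.0555]
ee_rot: [-3.142, -0.0, -1.59]
force: [-0.1, -0.2, -0.9]
width: 0.0002
gripper_force: 0.0
```

Call:
{"fn": "arm_command", "kwargs": {"series": [0,0,0,-0.1,0,0,0,0,0,0,-0.25,0,0,0,0,0,0,-0.4,0,0,0,0,0,0,-0.55,0,0,0,0,0,0,-0.7,0,0,0,0,0,0,-0.85,0,0,0]}}

```text
t: 61.32
eef_pos: [0.4234, -0.2797, 0.0555]
ee_rot: [-3.141, -0.0, -1.59]
force: [1.3, -1.7, 1.0]
width: 0.0005
gripper_force: 0.9
```

Pushing at about 1.7 N. I'll continue gently to the stop.

Call:
{"fn": "arm_command", "kwargs": {"series": [0,0,0,-0.12,0,0,0,0,0,0,-0.24,0,0,0,0,0,0,-0.34,0,0,0,0,0,0,-0.42,0,0,0,0,0,0,-0.44,0,0,0]}}

```text
t: 61.95
eef_pos: [0.4241, -0.2363, 0.0553]
ee_rot: [3.141, 0.0, -1.59]
force: [0.7, -1.1, -0.0]
width: 0.0007
gripper_force: 0.8
```

Call:
{"fn": "arm_command", "kwargs": {"series": [0,0,0,-0.02,0,0,0,0,0,0,-0.04,0,0,0,0,0,0,-0.05,0,0,0,0,0,0,-0.05,0,0,0]}}

```text
t: 62.45
eef_pos: [0.4242, -0.2341, 0.0555]
ee_rot: [3.141, -0.003, -1.59]
force: [0.1, -21.2, -4.4]
width: 0.0004
gripper_force: 10.7
```

At the stop, as the 21 N reaction shows. Back off and rise.

Call:
{"fn": "arm_command", "kwargs": {"series": [0,0,0,0.1,0,0,0,0,0,0,0.3,0,0,0,0,0,0,0.4,0,0,0,0,0,0,0.4,0,-0.3,0,0,0,0,0.4,0,-0.7,0,0,0,0,0.4,0,-1,0]}}

```text
t: 63.2
eef_pos: [0.4234, -0.2718, 0.1567]
ee_rot: [-3.141, 0.0, -1.591]
force: [-0.3, -0.4, -0.3]
width: 0.0005
gripper_force: 0.0
```

Call:
{"fn": "arm_command", "kwargs": {"series": [0,0,0,0.3,0,-0.35,0,0,0,0,0.6,0,-0.7,0,0,0,0,0.9,0,-1,0,0,0,0,0.9,0,-1,0]}}

```text
t: 63.7
eef_pos: [0.4223, -0.3636, 0.2574]
ee_rot: [-3.138, -0.002, -1.593]
force: [-1.1, 0.2, 0.1]
width: 0.0004
gripper_force: 0.0
```

```bash
python3 - <<'E'
from h import *
s=arm.get_state(); print(s["t"],s["eef_pos"],s["force"])
# numeric check: dark grip position along the track in scene and wrist; headset tilt unchanged vs f.png time
for n in("side","scene"):
    m=arm.camera_model(n); g=cv2.cvtColor(arm.grab_frame(n),cv2.COLOR_BGR2GRAY)
    print(n,[int(np.mean(g[int(v)-1:int(v)+2,int(u)-1:int(u)+2])) for u,v in [px(m,[.4235,y,.05]) for y in (-.334,-.3,-.25,-.23,-.222,-.214,-.206,-.195)]])
E
```

```text
63.7 [ 0.4223084  -0.36364829  0.25736466] [-1.11333499  0.23276089  0.13220551]
side [92, 236, 218, 189, 131, 47, 26, 22]
scene [160, 140, 160, 106, 72, 30, 22, 47]
```

```bash
python3 -c "
from station import arm
print(arm.job_done())"
```

```text
the job is handed in; nothing more can be done
None
```

I handed the job in at about 64 s, but no verdict came back: the lantern stands on the mat, all four headsets hang on the bar, and the selector was pushed to its left stop (21 N reaction; camera pixels agree).

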